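Return the plaque mould to its own bay in the mould rack

TASK

The square-plaque mould half, standing on edge on the bench, has cooled: put it away in the mould rack. Swing the rack's keeper right back by its ball knob, slide the mould on its long edge all the way down into the leaning bay whose label plate carries the square sample moulding, then swing the keeper fully shut over the moulds. Leave the other mould in the rack and the things on the bench as they are.

Things in the scene. Friction and masses are not known exactly. Their poses are not given: they have to be found in the camera images.
- plaque_mould: Mould half to put away: metal block 76 x 86 x 19 mm, white square moulding in one face, 0.27 kg. Starts standing on an 86 x 19 edge on the bench. Origin: centre of its 76 x 86 back face. x along the 76 mm side (up at the start), y along the 86 mm side, z through the 19 mm thickness; the block's middle is 9.5 mm along +z.
- plaque_mould_middle (a point): Middle of the plaque mould block (38 mm above the bench at the start); axes as plaque_mould.
- slot_plaque: Slot of the square-label bay. Origin: lower front corner of its floor, mid-width. x along the floor, rising 25 deg away from the rack's front; y across; z up out of the slot, leaning 25 deg over the front (mould goes in along -z). 23 mm wide between fins flared at the top (33 mm high), 94 mm long between front lip (26 mm high) and back stop (16). Mould home: middle at x 43-51, y 0, z 38 mm.
- bay_plaque: Label plate of that bay, 46 x 54 mm, black, in front of the slot, with a white 32 mm square sample moulding. Origin on the bench under the slot's front corner (the slot's floor corner is 95 mm above it), x level away from the rack's front, z up.
- bay_clover: Same for the bay labelled with a four-lobed clover sample, 36 mm; the clover mould stands in it.
- bay_tag: Same for the bay labelled with an oblong tag sample with rounded ends, 16 x 42 mm; an empty bay, not the one wanted. The order of the three bays varies.
- rack: The grey sheet-metal mould rack, about 150 mm deep, 200 mm wide, with packing bars on its open under-shelf, fixed to the bench. Origin on the bench below the front floor corners, mid-width; -x is its front (where the labels are), y along the row of bays, z up.
- keeper (a joint): A 9 mm steel rod bent to a bail, hinged at both sides at the rack's back. 0 rad: shut, its cross bar lies 4 mm over a seated plaque mould; grows as it swings up and back, to 1.7 rad (stop). Stays where it is left (stiff hinge, about 2 N at the knob).
- keeper_knob (a point): Centre of the keeper's 18 mm black ball knob, on a stem 30 mm out from the cross bar, 29 mm off the rack's middle, between two bays; 101 mm from the hinge axis.
- keeper_hinge (a point): Point on the keeper's hinge axis level with the knob; the axis runs along the rack's y.
- clover_mould: Another mould half, 69 x 87 x 21 mm, standing in its own bay; leave it.
- beaker: Clear measuring beaker, 64 mm wide, 81 mm tall, on the bench; origin at the centre of its foot, z up. Leave it.
- sprue: Black cone-shaped sprue, 38 mm wide, 52 mm tall, on the bench; origin at the centre of its foot. Leave it.

How it is judged:
By the outcome, as a careful person would: the job done as asked, in the order asked, and still so for the second after the job is handed in, with the robot touching nothing.
It also fails if it takes over 58 s, if anything falls off the work surface, if the arm or the gripper's body presses on something with over 40 N, if the wrist force passes 120 N, or if a joint passes its speed limit or range.

ROBOT

A 7-joint arm with a two-finger parallel gripper is mounted at the origin on a cart in front of the work surface, level with it; the furniture and walls round the work are solid. World frame = base frame: x ahead of the robot, y to its left, z up, the work surface at z = 0. Lengths are in mm, angles in rad, forces in N, time in s.
With the tool pointing down it reaches from about 350 to 900 mm from the base axis. Payload 19.9 kg.
Tool frame: the origin (TCP) lies at the very end of the fingers, on their centre line; the grasp point (between the pads) lies 19 mm behind it; x points along the fingers, y is the direction in which the jaws open and shut, and the axes are right-handed (so a half turn about x gives the same grasp; the last joint's range is limited). The gripper opens to 85 mm and grips with 20 to 120 N. Pads are 22 mm wide; open, the fingers measure 114 mm over their backs; the gripper's body (76 mm by 85 mm) begins 54 mm behind the grasp point. The pads swing forward as they close: fully open they stand 13 mm farther back than shut.
Start: joints at [-1.272, 0.417, -0.01, 1.614, 0.005, 1.111, -0.053], TCP at [208.3, 589.247, 231.26] pointing down, gripper open.
Joint ranges: [-2.81, 2.81], [-0.39, 2.02], [-1.27, 1.25], [0.06, 2.57], [-1.19, 4.33], [0.19, 2], [-2.82, 2.82]. Speed limits (rad/s): [1.89, 1.89, 2.39, 2.39, 3.01, 3.01, 3.01].

INTERFACE

Orientations are given as a unit quaternion [x, y, z, w].
In Python, from plant import state, snapshot, sign_off gives the robot as it stands.
- The arm moves only by the tool send_rows, never from a script. Its argument "targets" is a list of rows, each a list of 2 entries, a list of its own where there are three numbers: the shift along the tool's x, y, z in m, then the turn about the tool's x in degrees. A call has 1 to 12 rows; each row shifts and turns the commanded pose from where the row before left it, along the tool's axes as they then stand; what a row does not reach is not made up. A row lasts 1/10 s, in which the tool goes at most 50 mm and 8.59 degrees, less where a joint would pass 70% of its speed; a pose out of reach is approached as far as the arm can. A call is refused whole if a number of a shift passes 0.05 or a number of a turn 8.59, either way. A call with a gripper value outside its range is refused whole. "grip" is the opening, from 0 (shut) to 1 (fully open), set as the call begins (left out, the last holds). The fingers move at their own pace and stop on an object; "grip_force" is the grip in N (left out, the last holds). Time passes only in rows, so rows that do not move let the fingers close. It gives the time, the measured TCP pose, the force and the opening at its end, in the units of the state.
- state(): the state, without advancing time (a new reading comes with each control period).
- snapshot(name): name is "scene" or "top" or "wrist"; returns a dict with "image" (384x512x3 uint8, blue, green, red), "vfov" (degrees; the focal length in pixels is half the picture's height over the tangent of half this angle, whatever the lens; pixels are square), "cx", "cy" (the principal point, pixels), "origin" and "rotation" of the camera in the world. Camera axes: x right, y down, z forward; pixel columns grow to the right and rows downward; lengths in mm; the calibration is good to about 2 mm. A picture is of the moment at which its call begins. There is no depth.
- sign_off(): hands the job in, once; it reports no verdict.
The state is a dict: "time_s": time; "joint_positions": joint angles; "joint_vel": joint speeds; "joint_efforts": joint torques, N m; "position": TCP position; "tcp_rot": TCP orientation; "ft_force": force on the tool from outside, world axes, zero at the start; "wrist_torque": the same for the moment, N m; "finger_gap": opening from 0.0 (shut) to 1.0 (fully open).
Only numpy, scipy, OpenCV 4.12 (cv2) and the standard library are available. Lean on these libraries where they do the work, as an engineer would, in place of code of your own. Each camera call takes 0.05 s, during which the arm holds its last target.

## Working session

There is one attempt and no reset: what is moved stays moved. The work goes in short steps, Python scripts to look and compute and a tool call to move; the robot and the scene stay as the last step left them, time stands still between calls to the robot, and variables do not carry over. Pictures are saved under pics/ and viewed, and the job is handed in when it is done.

Besides the shell and the picture viewer there is one more tool, called after "Request:" by a JSON object that holds its "op" and its "data", one argument or row to a line. send_rows: Moves the arm, as the interface text tells. Its arguments: {"type":"object","properties":{"targets":{"type":"array","items":{"type":"array"}},"grip":{"type":"number"},"grip_force":{"type":"number"}},"required":["targets"]}

```bash
mkdir -p pics; ls; cat > snap.py <<'E'
import sys,cv2,pickle
from plant import state,snapshot
def take(n,fn):
    s=snapshot(n); cv2.imwrite('pics/%s.png'%fn,s['image']); pickle.dump(s,open('pics/%s.pkl'%fn,'wb')); return s
if __name__=='__main__':
    for a in sys.argv[1:]:
        n,fn=a.split(':'); s=take(n,fn)
        print(n,s['vfov'],s['cx'],s['cy'],s['origin'],s['rotation'])
    print(state())
E
python3 snap.py scene:s0 top:t0 wrist:w0
```

```text
pics
scene 53.3432071456894 258.5434753276719 191.6091815422616 [ 327.20504993 -516.7704869   773.6892249 ] [ 0.89717812 -0.23906667  0.08490326 -0.36153834]
top 46.57727604252476 243.19224700105894 186.51530672720452 [ 530.55018981   14.70550775 1005.41266442] [-0.70416351  0.70892149 -0.03741877  0.01356119]
wrist 70.10103180980893 252.97468309654127 190.23801602066337 [137.82398881 612.38120667 374.17581699] [0.80787927 0.57102522 0.08363672 0.11944116]
{'time_s': 0.15, 'joint_positions': array([-1.27251496,  0.41786927, -0.01029523,  1.61399891,  0.00467028,
        1.11068595, -0.05300597]), 'joint_vel': array([ 0.00113271, -0.00057988,  0.00041957, -0.00218828,  0.00186788,
        0.00167698,  0.0020287 ]), 'joint_efforts': array([ 3.83005799e-04, -8.64741468e+01,  6.79649748e-01, -4.35059488e+01,
        1.92358845e-02,  5.78304694e-03, -3.20589243e-05]), 'position': array([208.22017128, 589.03250179, 230.79931775]), 'tcp_rot': array([ 0.11923094,  0.69696253, -0.11988972,  0.69688856]), 'ft_force': array([-1.82608790e-01, -1.88475439e-04, -3.43059391e-01]), 'wrist_torque': array([-0.04808109,  0.06065284,  0.0220174 ]), 'finger_gap': 1.0028921475175039}
```

View pics/s0.png

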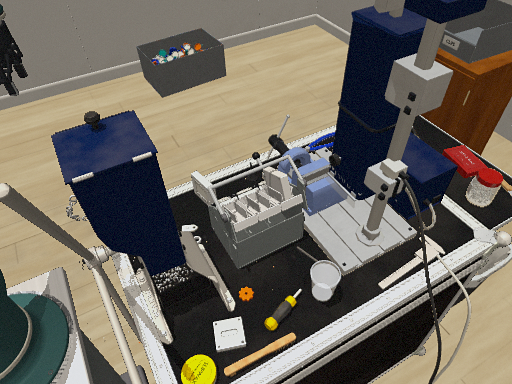

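View pics/t0.png

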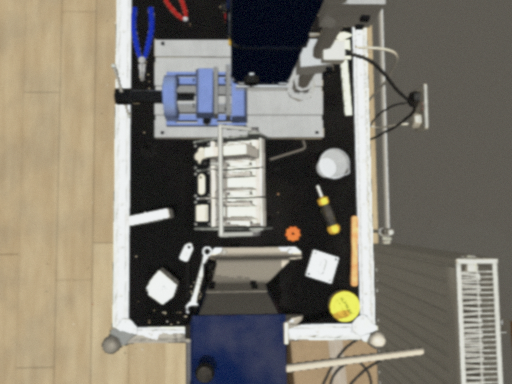

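View pics/w0.png

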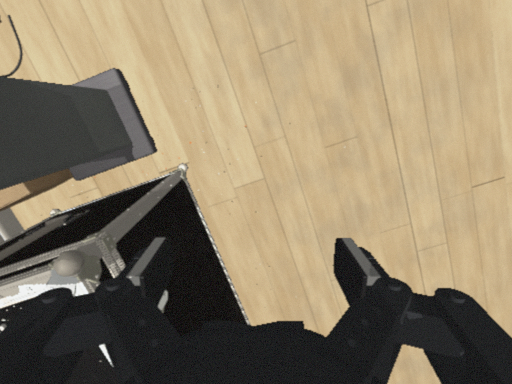

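```bash
cat > cam.py <<'E'
import numpy as np,pickle,cv2
from scipy.spatial.transform import Rotation as R
def load(fn): return pickle.load(open('pics/%s.pkl'%fn,'rb'))
def RM(s): 
    q=np.array(s['rotation']); return R.from_quat(q).as_matrix() if q.size==4 else q
def f(s): return s['image'].shape[0]/2/np.tan(np.radians(s['vfov']/2))
def proj(s,P):
    c=(np.atleast_2d(P)-s['origin'])@RM(s); return np.c_[s['cx'],s['cy']]+f(s)*c[:,:2]/c[:,2:]
def ray(s,uv):
    u=np.atleast_2d(uv).astype(float); d=np.c_[(u[:,0]-s['cx'])/f(s),(u[:,1]-s['cy'])/f(s),np.ones(len(u))]@RM(s).T
    return d/np.linalg.norm(d,axis=1)[:,None]
def onz(s,uv,z):
    d=ray(s,uv); o=np.array(s['origin']); return o+d*((z-o[2])/d[:,2:])
def tri(obs):
    A=np.zeros((3,3));b=np.zeros(3)
    for s,uv in obs:
        d=ray(s,uv)[0];M=np.eye(3)-np.outer(d,d);A+=M;b+=M@np.array(s['origin'])
    p=np.linalg.solve(A,b); return p,[float(np.linalg.norm(proj(s,p)[0]-uv)) for s,uv in obs]
def crop(s,x0,y0,x1,y1,k,out):
    im=cv2.resize(s['image'][y0:y1,x0:x1],None,fx=k,fy=k,interpolation=cv2.INTER_CUBIC)
    st=10 if k>=4 else 20
    for x in range((x0//st+1)*st,x1,st):
        cv2.line(im,((x-x0)*k,0),((x-x0)*k,6),(0,255,255),1); cv2.putText(im,str(x),((x-x0)*k-8,16),0,.35,(0,255,255),1)
    for y in range((y0//st+1)*st,y1,st):
        cv2.line(im,(0,(y-y0)*k),(6,(y-y0)*k),(0,255,255),1); cv2.putText(im,str(y),(8,(y-y0)*k+4),0,.35,(0,255,255),1)
    cv2.imwrite('pics/%s.png'%out,im)
E
python3 - <<'E'
from cam import *
s=load('s0');t=load('t0')
print(onz(t,[(0,0),(512,0),(512,384),(0,384),(230,185),(160,287),(321,266)],0))
crop(t,120,120,370,330,3,'t0c')
crop(s,180,140,320,300,5,'s0c')
E
```

```text
[[ 1.03411416e+03  5.33910180e+02  0.00000000e+00]
 [ 1.04487300e+03 -6.63568535e+02  0.00000000e+00]
 [ 1.57308361e+02 -6.17071997e+02 -1.13686838e-13]
 [ 1.79754676e+02  5.07661402e+02  0.00000000e+00]
 [ 6.06692110e+02  1.02541370e+01  0.00000000e+00]
 [ 3.81341702e+02  1.66286019e+02  0.00000000e+00]
 [ 4.23199265e+02 -1.92920274e+02 -1.13686838e-13]]
```

View pics/t0c.png

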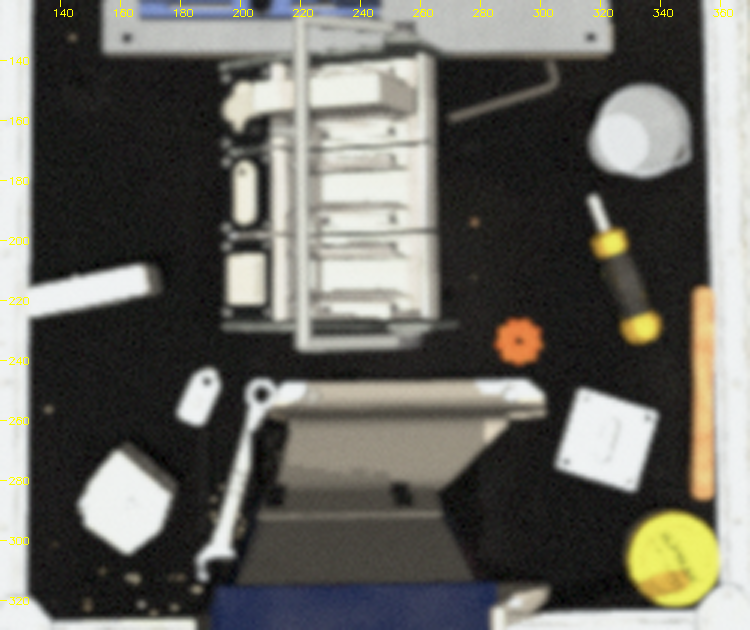

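View pics/s0c.png

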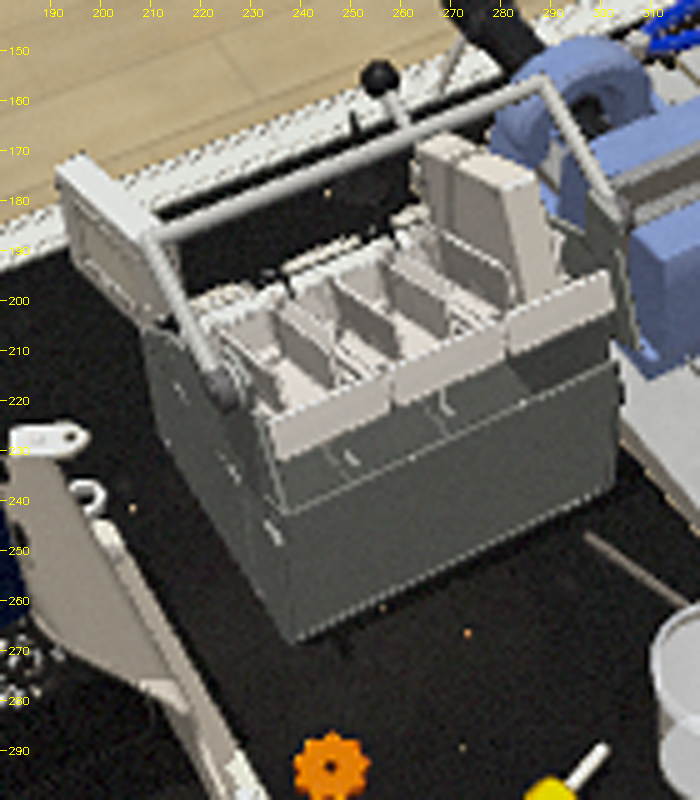

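```bash
python3 - <<'E'
from cam import *
s=load('s0');t=load('t0')
st_q=[0.11923094,0.69696253,-0.11988972,0.69688856]
print('tool axes cols',R.from_quat(st_q).as_matrix().round(3))
print('tcp proj',proj(s,[208,589,231]),proj(t,[208,589,231]),'base',proj(s,[0,0,0]),proj(s,[0,0,400]))
for n,a,b in [('boxknob',(92,118),(205,370)),('barfarend',(288,156),(221,138)),('barnear',(212,187-0),(219,235)),('hingenear',(224,218),(262,231))]:
    print(n,tri([(s,a),(t,b)]))
print('boxcorner', tri([(s,(155,115)),(t,(288,316))]),tri([(s,(55,130)),(t,(190,318))]))
g=np.clip(t['image'].astype(float)*5,0,255).astype('uint8');t['image']=g;crop(t,110,120,370,330,3,'t0g')
g=np.clip(s['image'].astype(float)*5,0,255).astype('uint8');s['image']=g;crop(s,110,120,370,330,3,'s0g')
E
```

```text
tool axes cols [[-0.     0.333  0.943]
 [-0.001  0.943 -0.333]
 [-1.    -0.001  0.   ]]
tcp proj [[22.1581973  90.19886922]] [[-122.16356418  419.40263525]] base [[ -1.51012573 356.30905314]] [[-165.50320458  235.75345689]]
boxknob (array([338.53271201,  45.45145638, 425.30763843]), [1.1760188023577192, 1.4438544079618334])
barfarend (array([683.79542964,  23.2505434 , 207.87160725]), [3.781460959138301, 4.672213776065585])
barnear (array([504.74266505,  30.25804744, 197.28516395]), [1.5984042159141167, 1.8762864403166022])
hingenear (array([503.04311286, -46.09316532, 176.93736429]), [2.3570300356381644, 2.5786433650558425])
boxcorner (array([414.00838444, -55.99390869, 464.82684533]), [0.12016241650471664, 0.13963686549524199]) (array([337.10728694,  70.98428626, 393.89960887]), [40.29900643375525, 46.95577478432049])
```

View pics/t0g.png

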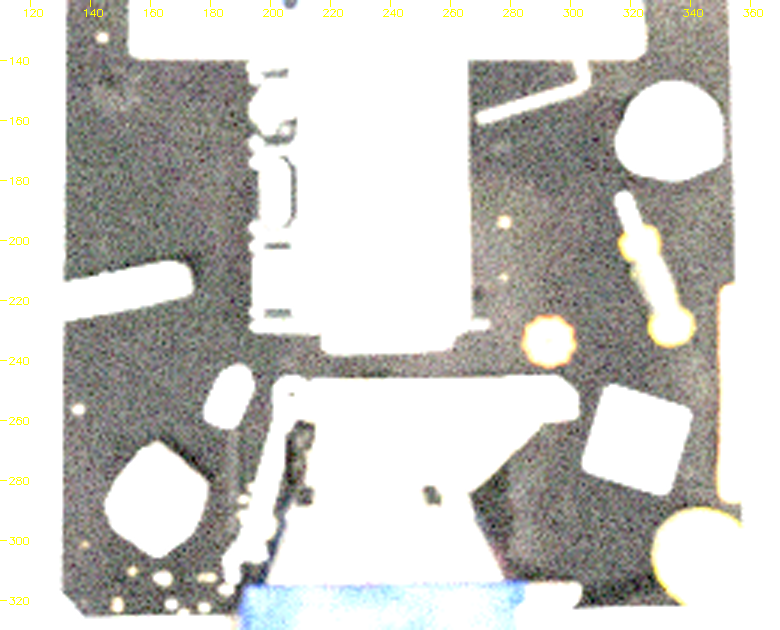

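View pics/s0g.png

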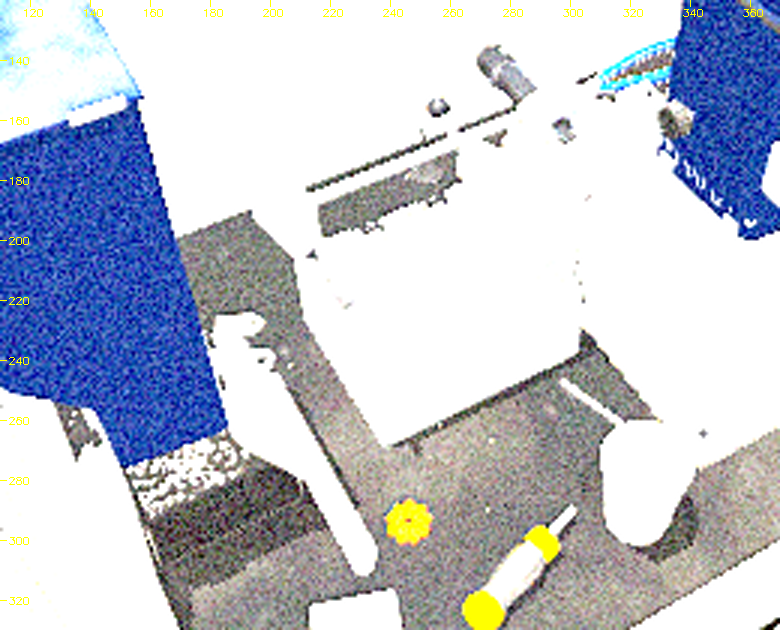

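```bash
python3 - <<'E'
from cam import *
s=load('s0');t=load('t0')
print('nearhigh', tri([(s,(158,150)),(t,(288,316))]),'farhigh',tri([(s,(140,113)),(t,(190,316))]))
print(proj(t,[[350,80,300],[350,-50,300]]))
# mould top corners z=76
for p in [(172,206),(173.5,215),(130,215.5),(130,225)]: print(p,onz(t,p,76))
crop(s,180,140,280,230,7,'s0d');crop(t,110,190,200,240,8,'t0d'); crop(s,40,100,190,300,3,'s0box')
E
```

```text
nearhigh (array([403.23646549, -63.20977007, 411.27627979]), [0.4294019692196269, 0.48101346726893174]) farhigh (array([407.3238213 ,  64.59555571, 399.02781661]), [3.3555059091904944, 4.2907992318113175])
[[186.5034815  336.50531285]
 [270.56613928 335.0878486 ]]
(172, 206) [[557.93880265 130.99911425  76.        ]]
(173.5, 215) [[539.29833077 127.84367983  76.        ]]
(130, 215.5) [[538.95308575 217.15926513  76.        ]]
(130, 225) [[519.42350415 216.9594788   76.        ]]
```

View pics/s0d.png

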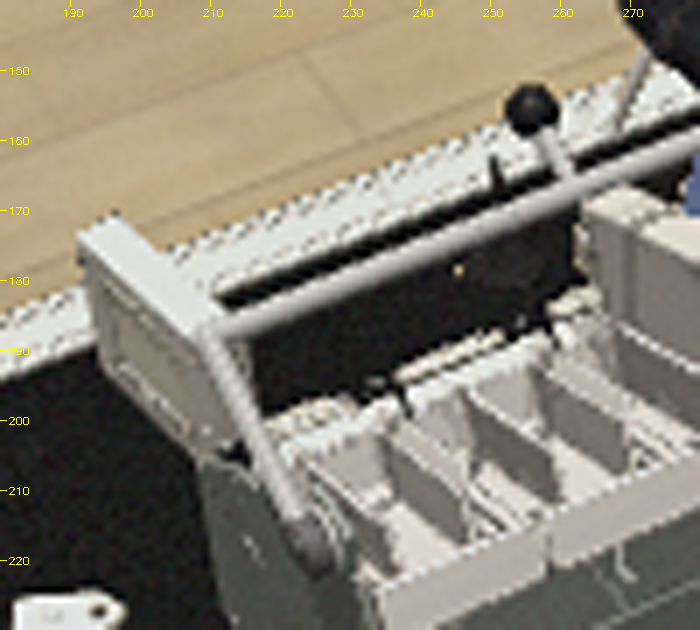

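View pics/t0d.png

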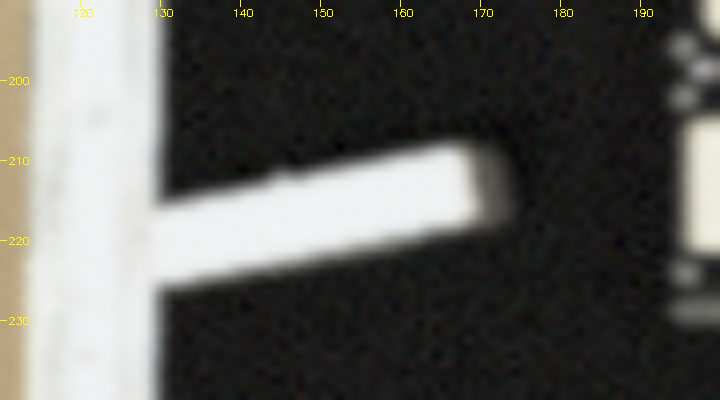

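View pics/s0box.png

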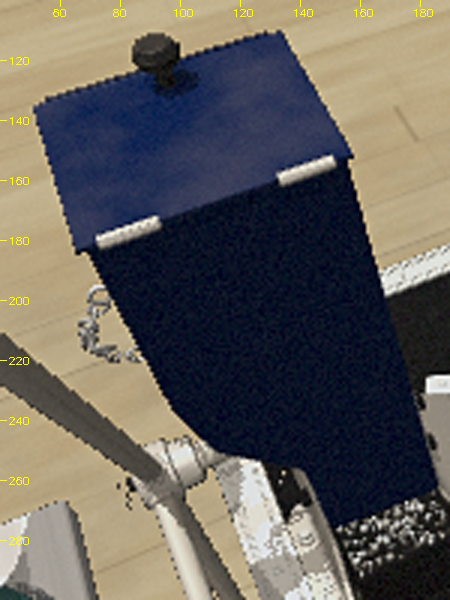

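Request:
{"op": "send_rows", "data": {
  "targets": [
    [[0, -0.024, 0.037], 0],
    [[0, -0.024, 0.037], 0],
    [[0, -0.024, 0.037], 0],
    [[0, -0.024, 0.037], 0],
    [[0, -0.024, 0.037], 0],
    [[0, -0.024, 0.037], 0],
    [[0, -0.024, 0.037], 0],
    [[0, -0.024, 0.037], 0],
    [[0, -0.024, 0.037], 0],
    [[0, -0.024, 0.037], 0],
    [[0, -0.024, 0.037], 0],
    [[0, -0.024, 0.037], 0]
  ]
}}

```text
time_s: 1.35
position: [531.7, 168.2, 231.3]
tcp_rot: [0.119, 0.697, -0.119, 0.697]
ft_force: [0.6, 1.3, 0.3]
finger_gap: 0.998
```

Request:
{"op": "send_rows", "data": {
  "targets": [
    [[0, 0, 0], 8],
    [[0, 0, 0], 8],
    [[0, 0, 0], 8],
    [[0, 0, 0], 8],
    [[0, 0, 0], 8],
    [[0, 0, 0], 8],
    [[0, 0, 0], 8],
    [[0, 0, 0], 4],
    [[0, 0, 0], 0]
  ]
}}

```text
time_s: 2.25
position: [530.8, 169.8, 231.1]
tcp_rot: [0.452, 0.544, -0.452, 0.544]
ft_force: [-0.9, 0.9, -0.0]
finger_gap: 0.999
```

```bash
python3 snap.py wrist:w1 scene:s1 top:t1
```

```text
wrist 70.10103180980893 252.97468309654127 190.23801602066337 [516.22157653 240.81919038 374.55335372] [0.98519878 0.08999616 0.01320819 0.14529143]
scene 53.3432071456894 258.5434753276719 191.6091815422616 [ 327.20504993 -516.7704869   773.6892249 ] [ 0.89717812 -0.23906667  0.08490326 -0.36153834]
top 46.57727604252476 243.19224700105894 186.51530672720452 [ 530.55018981   14.70550775 1005.41266442] [-0.70416351  0.70892149 -0.03741877  0.01356119]
{'time_s': 2.4, 'joint_positions': array([-0.71261664,  0.31483514,  0.42637204,  1.79685182, -0.1471509 ,
        1.06131117, -0.04651071]), 'joint_vel': array([ 0.00326625, -0.00095772, -0.00055197, -0.00106669, -0.00125815,
       -0.00024151, -0.0056416 ]), 'joint_efforts': array([-2.76062367e-01, -6.94271851e+01,  6.76834479e+00, -4.19181919e+01,
        1.00817654e-02,  3.32653202e-03, -9.42893839e-02]), 'position': array([530.85254066, 169.76484119, 231.2173386 ]), 'tcp_rot': array([ 0.4512831 ,  0.54433374, -0.45141701,  0.54430417]), 'ft_force': array([ 0.56997863, -0.69030735, -0.12750552]), 'wrist_torque': array([ 0.01603994,  0.01074071, -0.0394077 ]), 'finger_gap': 1.002121542056966}
```

View pics/w1.png

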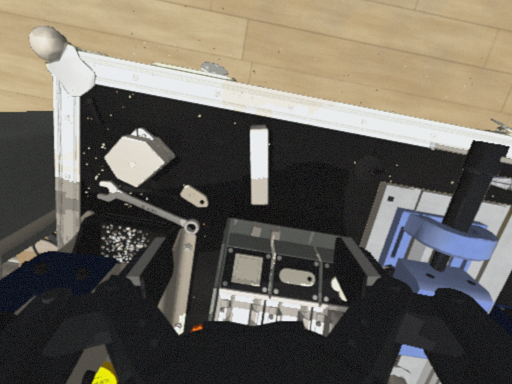

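View pics/s1.png

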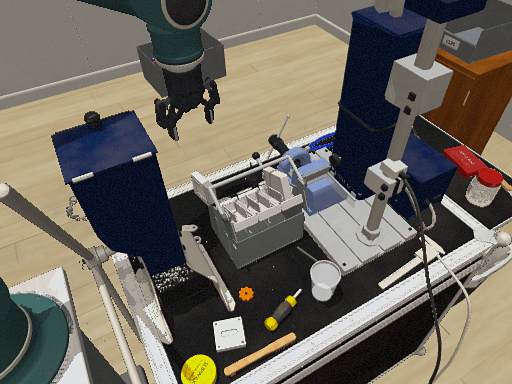

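View pics/t1.png

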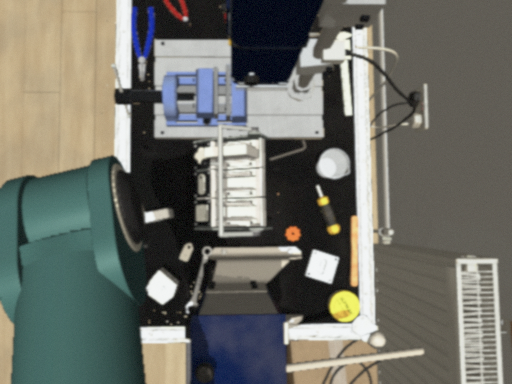

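```bash
python3 - <<'E'
from cam import *
w=load('w1')
crop(w,215,110,305,215,7,'w1c')
w['image']=np.clip(w['image'].astype(float)*5,0,255).astype('uint8');crop(w,210,100,410,240,4,'w1g')
E
```

```text
(no output)
```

View pics/w1c.png

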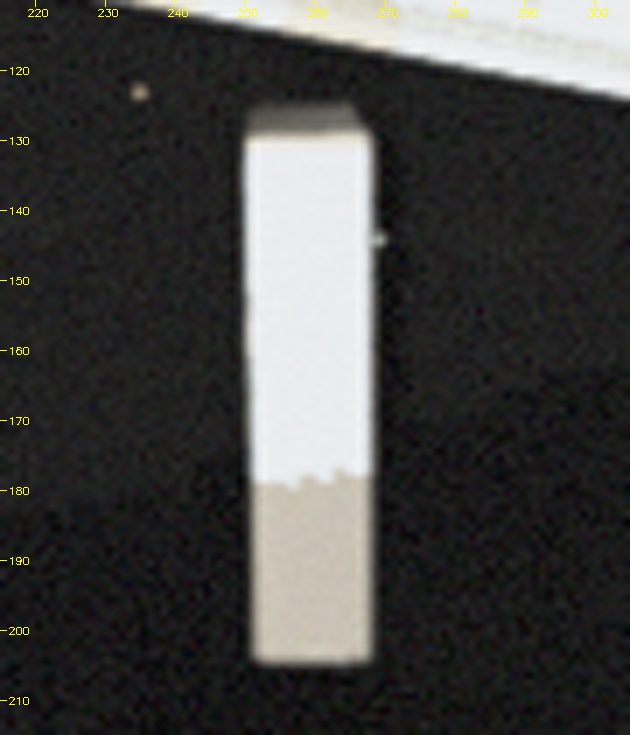

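View pics/w1g.png

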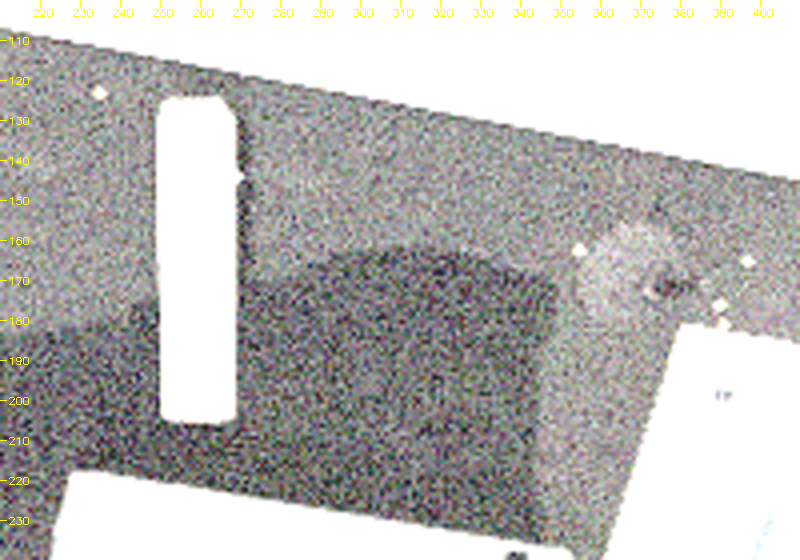

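```bash
python3 - <<'E'
from cam import *
w=load('w1');t=load('t0');s=load('s0')
c=onz(w,[(250,129.5),(268.2,129.5),(268.2,204.5),(251,204.5)],76);print(c,c.mean(0))
d=np.diff(np.r_[c,c[:1]],axis=0);print(np.linalg.norm(d,axis=1),np.degrees(np.arctan2(d[:,1],d[:,0])))
print('top',proj(t,c)); print('sprue',onz(w,(367,170),25))
print('knob', tri([(s,(256,155.7)),(w,(0,0))]) and 0)
# labels: wrist & top
for n,a,b in [('sq',(248,268),(204.5,213)),('tag',(297,276),(204,184)),]:
    print(n,tri([(w,a),(t,b)]))
crop(w,210,210,360,340,5,'w1r')
E
```

```text
[[517.09443693 218.33891111  76.        ]
 [536.20832066 221.86015275  76.        ]
 [552.94731441 138.52630098  76.        ]
 [533.36757147 134.91851084  76.        ]] [534.90441087 178.41096892  76.        ]
[19.43552659 84.99838094 19.90935668 84.99281199] [  10.43823802  -78.64232853 -169.55970746  101.03828252]
top [[129.31311386 226.14069251]
 [127.68835971 216.85134601]
 [168.33967071 208.43663436]
 [170.05381136 217.89937047]]
sprue [[676.59253393 191.25124268  25.        ]]
knob 0
sq (array([542.87125124,  62.90262396,  93.80819883]), [0.1362987215286297, 0.07855161627284697])
tag (array([601.67739348,  63.68264077,  95.16588047]), [0.12796384741184616, 0.07317465795390023])
```

View pics/w1r.png

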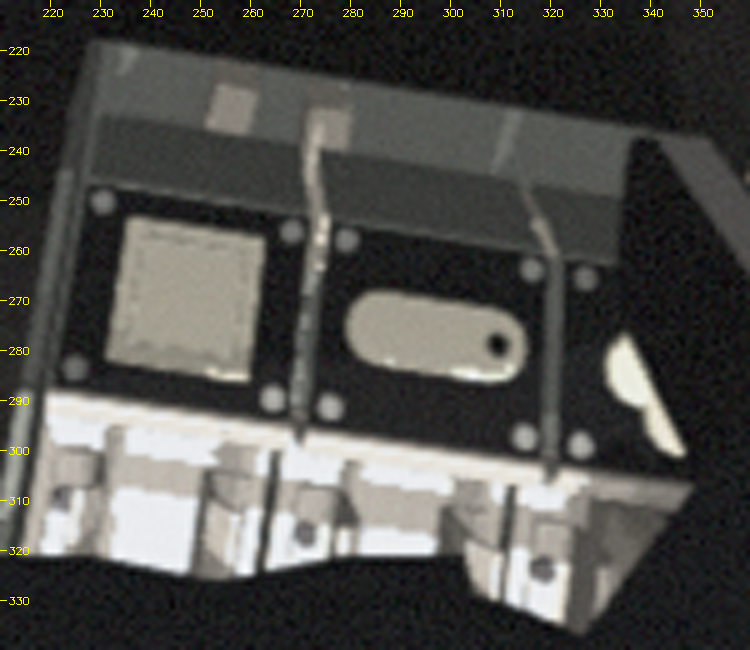

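```bash
python3 - <<'E'
from cam import *
w=load('w1');t=load('t0');s=load('s0')
o=np.array(s['origin']);d=ray(s,(256,155.7))[0]
for x in (572.5,630.5):
    p=o+d*(x-o[0])/d[0]; print(x,p,proj(t,p))
# front lip edge in wrist
print(onz(w,[(220,289),(345,305)],118.6))
crop(t,190,130,280,245,6,'t0r')
E
```

```text
572.5 [572.5        -52.4086553  316.79893029] [[271.36797722 191.33607733]]
630.5 [630.5         57.38971693 208.76720326] [[204.09007818 163.10816947]]
[[515.10961835  47.1850148  118.6       ]
 [655.63678355  51.76725401 118.6       ]]
```

View pics/t0r.png

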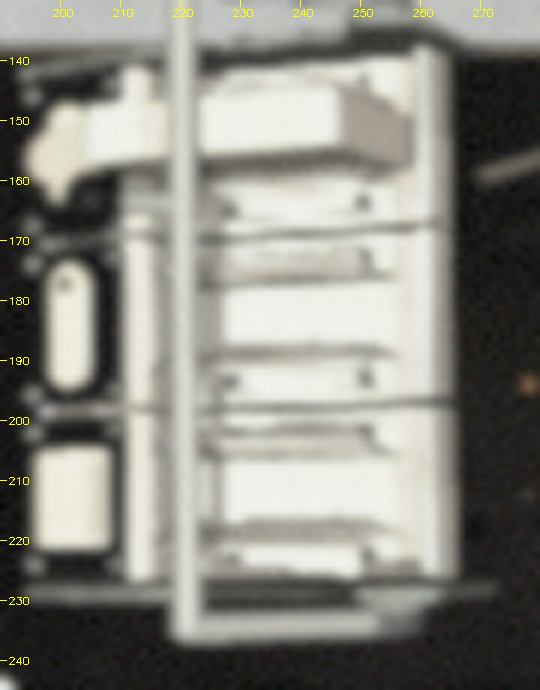

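```bash
python3 - <<'E'
from cam import *
w=load('w1');t=load('t0')
def ang(p): 
    d=p[0]-p[1]; return np.degrees(np.arctan2(d[1],d[0]))
print('back',ang(onz(t,[(264.5,140),(266.3,226)],150)),'front',ang(onz(t,[(210,145),(210,225)],118)))
print('bar',ang(onz(t,[(221,140),(219.5,228)],200)), onz(t,[(221,140),(219.5,228)],200))
print('ridge',onz(t,[(263,168),(264,197)],130),)
E
```

```text
back 0.5364588710293298 front -0.14797204052314222
bar -1.2151559576506503 [[673.85978952  27.05307871 200.        ]
 [514.19793989  30.43977043 200.        ]]
ridge [[630.21002486 -54.60007099 130.        ]
 [572.79598911 -55.93214786 130.        ]]
```

Request:
{"op": "send_rows", "data": {
  "targets": [
    [[-0.007, 0.015, 0.026], 0],
    [[-0.007, 0.015, 0.026], 0],
    [[-0.007, 0.015, 0.026], 0],
    [[-0.007, 0.016, 0.026], 0],
    [[-0.007, 0.016, 0.026], 0],
    [[0, 0, 0], 7.5],
    [[0, 0, 0], 2],
    [[0, 0, 0], 0]
  ],
  "grip": 0.5
}}

```text
time_s: 3.2
position: [630.4, 55.8, 266.1]
tcp_rot: [0.495, 0.505, -0.495, 0.505]
ft_force: [-0.8, -0.0, -0.3]
finger_gap: 0.498
```

```bash
python3 snap.py wrist:w2 top:t2 scene:s2
```

```text
wrist 70.10103180980893 252.97468309654127 190.23801602066337 [627.82368642 127.99893195 409.52997265] [0.98926937 0.00892341 0.00128895 0.14582466]
top 46.57727604252476 243.19224700105894 186.51530672720452 [ 530.55018981   14.70550775 1005.41266442] [-0.70416351  0.70892149 -0.03741877  0.01356119]
scene 53.3432071456894 258.5434753276719 191.6091815422616 [ 327.20504993 -516.7704869   773.6892249 ] [ 0.89717812 -0.23906667  0.08490326 -0.36153834]
{'time_s': 3.35, 'joint_positions': array([-0.50556098,  0.43792731,  0.50537884,  1.56696904, -0.22262073,
        1.19448121,  0.06229973]), 'joint_vel': array([-2.05954101e-03, -8.59854122e-04,  1.75417349e-03, -1.80398799e-04,
        6.19590972e-04,  8.91951066e-05, -7.38590984e-03]), 'joint_efforts': array([ 1.18855694e-01, -8.22466779e+01,  1.08786643e+01, -4.40507662e+01,
        1.95730658e-02,  6.89682147e-04, -1.26467692e-02]), 'position': array([630.30804817,  56.15684462, 266.26874794]), 'tcp_rot': array([ 0.4948786 ,  0.5050844 , -0.49490998,  0.50502379]), 'ft_force': array([-0.12957463,  0.15421772, -0.58425573]), 'wrist_torque': array([ 0.02077702, -0.02326287,  0.00293117]), 'finger_gap': 0.4981211603612477}
```

View pics/w2.png

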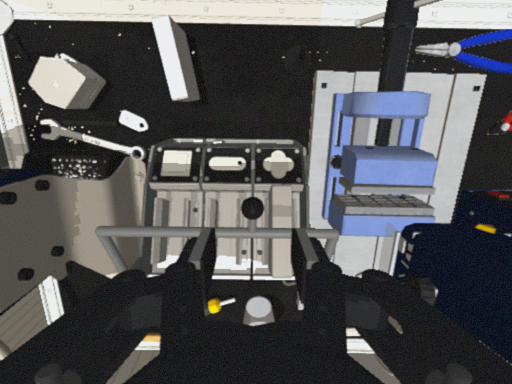

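View pics/s2.png

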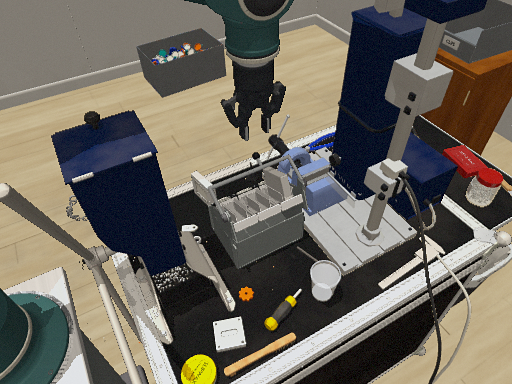

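View pics/t2.png

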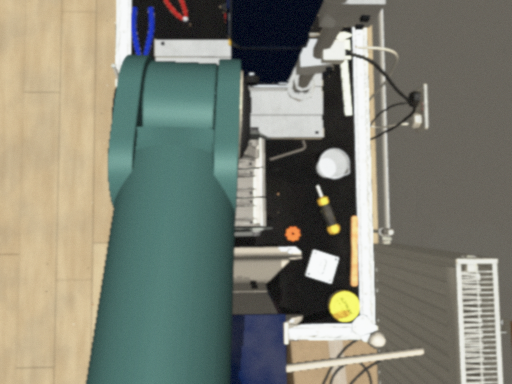

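```bash
python3 - <<'E'
from cam import *
w=load('w2');s=load('s0')
crop(w,90,130,340,310,3,'w2c')
print(tri([(w,(252,208)),(s,(256,155.7))]))
w1=load('w1')
E
```

```text
(array([628.56974397,  54.13423035, 212.01084941]), [0.2462253842354284, 0.08492195730618085])
```

View pics/w2c.png

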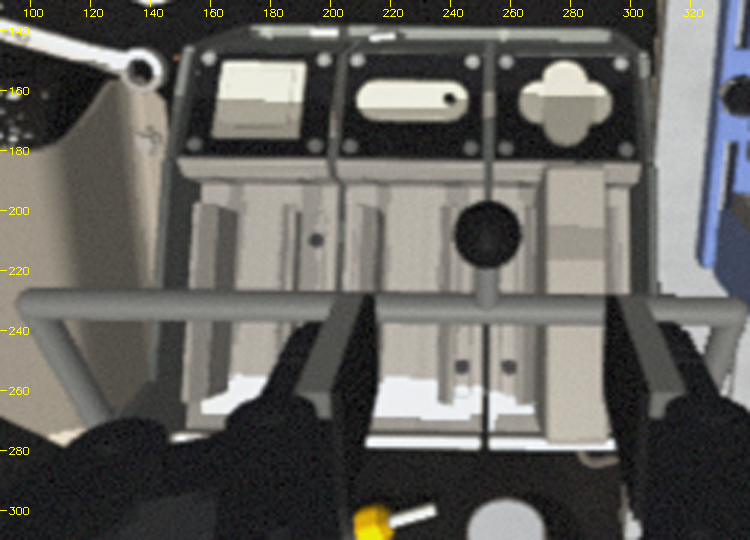

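```bash
python3 - <<'E'
from cam import *
w=load('w2');s=load('s0');t=load('t0')
b=tri([(w,(98.5,230)),(s,(210.5,187)),(t,(219.5,235))]);print('barend',b)
o=np.array(s['origin'])
for p in [(224,217),(226,218)]:
    d=ray(s,p)[0]; 
    for x in (497,503,508): print(p,x,o+d*(x-o[0])/d[0])
print(tri([(w,(338,232)),(s,(288,157)),(t,(221.5,126))]))
k=np.array([628.6,54.1,212])
for n,a,c in [('sq',(177,163),(204.5,213)),('tag',(231.5,163),(204,184))]: print(n,tri([(w,a),(t,c)]))
print(tri([(w,(246,277)),(t,(264,197))]))
# bar row at knob
print(onz(w,[(252,232)],203))
E
```

```text
barend (array([502.46501918,  28.91720533, 201.1410244 ]), [1.6376862290884215, 1.0768695458403958, 0.9615840388969151])
(224, 217) 497 [497.         -49.57228973 186.34586583]
(224, 217) 503 [503.         -33.06302852 165.59106627]
(224, 217) 508 [508.         -19.30531085 148.29539997]
(226, 218) 497 [497.         -60.18024899 194.27159115]
(226, 218) 503 [503.         -44.04583847 173.79686089]
(226, 218) 508 [508.         -30.60049638 156.73458567]
(array([699.93717846,  27.72445931, 196.83557196]), [2.45390695403002, 1.1348372116770644, 0.9283100036846337])
sq (array([541.70281314,  63.887359  ,  96.12750956]), [1.3263419456902648, 0.7387631329170276])
tag (array([602.87723273,  64.11565192,  85.02269878]), [0.25825166545241324, 0.14942095754903884])
(array([597.94076224, -58.67175745, 131.24575482]), [21.652657171412837, 12.856930998144723])
[[628.77979994  29.72713322 203.        ]]
```

Request:
{"op": "send_rows", "data": {
  "targets": [
    [[0.035, -0.001, 0.001], 0],
    [[0.034, -0.001, 0.001], 0],
    [[0, 0, 0], 0]
  ]
}}

```text
time_s: 3.65
position: [626.3, 54.0, 193.6]
tcp_rot: [0.493, 0.506, -0.497, 0.504]
ft_force: [-0.2, 0.3, 0.1]
finger_gap: 0.497
```

Request:
{"op": "send_rows", "data": {
  "targets": [
    [[0, 0, 0], 0],
    [[0, 0, 0], 0],
    [[0, 0, 0], 0],
    [[0, 0, 0], 0]
  ],
  "grip": 0.0,
  "grip_force": 25
}}

```text
time_s: 4.05
position: [629.6, 54.2, 198.9]
tcp_rot: [0.496, 0.504, -0.494, 0.505]
ft_force: [5.6, 0.6, 1.3]
finger_gap: 0.186
```

```bash
python3 snap.py wrist:w3 | tail -1 | head -c 900
```

```text
3.67550114e-01,  1.92424133e+00,  1.02204038e-02]), 'position': array([629.63117499,  54.19402284, 198.84190162]), 'tcp_rot': array([ 0.49633614,  0.50385856, -0.49442724,  0.5052907 ]), 'ft_force': array([6.9536376 , 1.21768861, 1.23464655]), 'wrist_torque': array([ 0.10558976, -1.36340933,  0.01569979]), 'finger_gap': 0.18371303378170536}
```

View pics/w3.png

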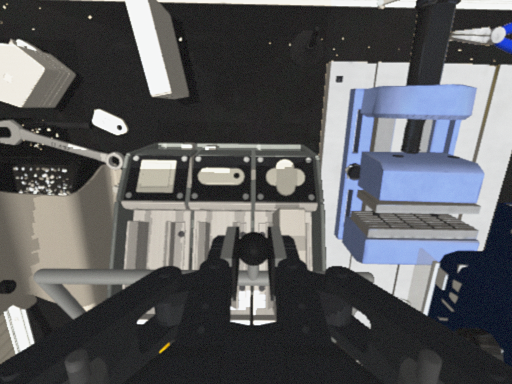

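Request:
{"op": "send_rows", "data": {
  "targets": [
    [[-0.0077, 0.0005, 0.0042], 0],
    [[-0.0075, 0.0005, 0.0046], 0],
    [[-0.007, 0, 0.0055], 0],
    [[-0.0065, 0, 0.0058], 0],
    [[-0.006, 0, 0.0065], 0],
    [[-0.0053, 0, 0.007], 0],
    [[0, 0, 0], 0]
  ]
}}

```text
time_s: 4.8
position: [630.0, 19.0, 238.2]
tcp_rot: [0.496, 0.504, -0.496, 0.504]
ft_force: [-1.5, 1.1, 0.3]
finger_gap: 0.183
```

```bash
python3 snap.py wrist:w4 scene:s4| tail -1 | head -c 900
```

```text
6.24936889e-02,  1.46246161e-01,  1.07456543e-01]), 'position': array([629.99670519,  20.11093622, 237.40499679]), 'tcp_rot': array([ 0.49557618,  0.50432621, -0.49560971,  0.50441089]), 'ft_force': array([ 0.72366846, -0.15403116, -0.79939871]), 'wrist_torque': array([-0.03727054, -0.05356303,  0.01408237]), 'finger_gap': 0.1793084290717976}
```

View pics/w4.png

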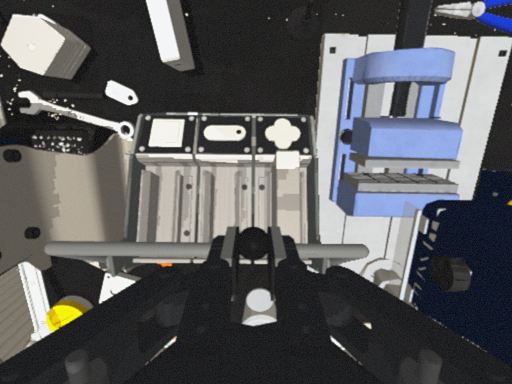

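View pics/s4.png

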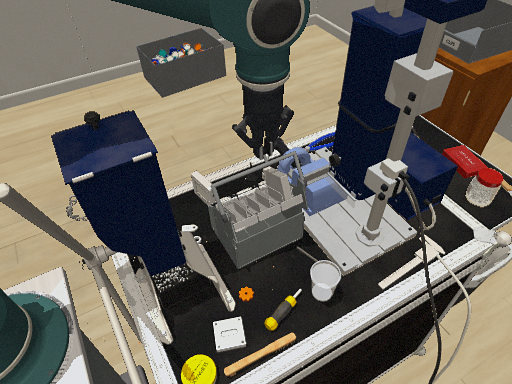

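Request:
{"op": "send_rows", "data": {
  "targets": [
    [[-0.0047, 0, 0.0075], 0],
    [[-0.0041, 0, 0.0078], 0],
    [[-0.0034, 0, 0.0082], 0],
    [[-0.0026, 0, 0.0083], 0],
    [[-0.002, 0, 0.0086], 0],
    [[-0.001, 0, 0.0087], 0],
    [[0, 0, 0.0088], 0],
    [[0, 0, 0.0088], 0],
    [[0.001, 0, 0.0087], 0],
    [[0.002, 0, 0.0086], 0],
    [[0.0026, 0, 0.0083], 0],
    [[0.0034, 0, 0.0082], 0]
  ]
}}

```text
time_s: 6.1
position: [632.0, -81.6, 246.6]
tcp_rot: [0.496, 0.504, -0.496, 0.505]
ft_force: [-1.1, 0.3, 0.3]
finger_gap: 0.001
```

Request:
{"op": "send_rows", "data": {
  "targets": [
    [[0.004, 0, 0.0075], 0],
    [[0.004, 0, 0.007], 0],
    [[0.002, 0, 0.003], 0],
    [[0, 0, 0], 0]
  ]
}}

```text
time_s: 6.5
position: [632.1, -98.1, 235.8]
tcp_rot: [0.495, 0.504, -0.496, 0.504]
ft_force: [-0.5, 0.4, 0.6]
finger_gap: -0.001
```

```bash
python3 snap.py wrist:w5 scene:s5| tail -1 | head -c 900
```

```text
4.55883751e-02, -2.77014932e-02,  4.20373364e-02]), 'position': array([632.23778398, -97.29734792, 236.11826576]), 'tcp_rot': array([ 0.4953979 ,  0.50457517, -0.49540454,  0.50453857]), 'ft_force': array([0.87577221, 0.01587145, 0.07179631]), 'wrist_torque': array([ 0.05468293, -0.0419269 , -0.00510082]), 'finger_gap': -0.0018020606953259395}
```

View pics/w5.png

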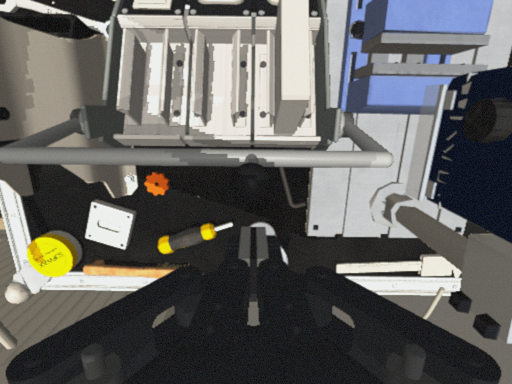

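View pics/s5.png

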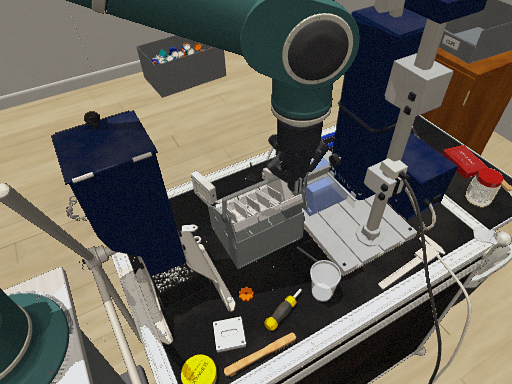

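```bash
python3 - <<'E'
from cam import *
w=load('w5');s=load('s5')
crop(w,180,120,330,220,5,'w5c')
for th in range(70,126,5):
    r=np.radians(th); h=np.array([630,-37.4,169.3])
    print(th,[proj(w,h+k*np.array([0,np.cos(r),np.sin(r)]))[0].round(1) for k in (101,71)])
E
```

```text
70 [array([255.2,  44.2]), array([254.3,  80.5])]
75 [array([254.8,  67.4]), array([254.1,  93.1])]
80 [array([254.4,  91.3]), array([253.9, 106.1])]
85 [array([254. , 115.2]), array([253.7, 119.1])]
90 [array([253.6, 138.4]), array([253.5, 132. ])]
95 [array([253.2, 160.4]), array([253.3, 144.4])]
100 [array([252.9, 180.6]), array([253.1, 156.2])]
105 [array([252.5, 198.7]), array([252.9, 167.2])]
110 [array([252.3, 214.5]), array([252.7, 177.2])]
115 [array([252. , 227.9]), array([252.5, 186.2])]
120 [array([251.8, 239. ]), array([252.4, 194.1])]
125 [array([251.6, 247.8]), array([252.3, 200.9])]
```

View pics/w5c.png

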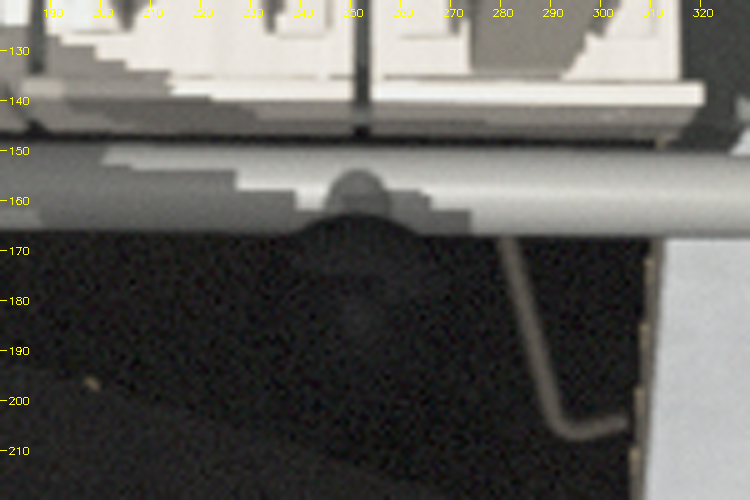

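Request:
{"op": "send_rows", "data": {
  "targets": [
    [[-0.03, 0, 0], 0],
    [[-0.032, 0, 0], 0],
    [[0, -0.001, -0.034], 0],
    [[0, -0.001, -0.034], 0],
    [[0, 0, 0], 0],
    [[0.035, 0, 0], 0],
    [[0.04, 0, 0], 0],
    [[0, 0, 0], 0]
  ]
}}

```text
time_s: 7.4
position: [626.8, -29.0, 218.9]
tcp_rot: [0.494, 0.506, -0.497, 0.503]
ft_force: [-0.7, 0.1, 0.1]
finger_gap: -0.0
```

Request:
{"op": "send_rows", "data": {
  "targets": [
    [[0, 0, 0.008], 0],
    [[0, 0, 0.008], 0],
    [[0, 0, 0.008], 0],
    [[0, 0, 0.005], 0],
    [[0, 0, 0.003], 0],
    [[0, 0, 0.002], 0],
    [[0, 0, 0], 0]
  ]
}}

```text
time_s: 8.1
position: [630.3, -52.3, 224.9]
tcp_rot: [0.497, 0.51, -0.489, 0.503]
ft_force: [-12.4, 58.4, 16.5]
finger_gap: -0.0
```

```bash
python3 snap.py wrist:w6 scene:s6| tail -1 | head -c 900
```

```text
14.47283596,  -7.74763227,   0.14828171]), 'position': array([630.33128194, -52.30349486, 224.84409751]), 'tcp_rot': array([ 0.49652334,  0.51039192, -0.48942529,  0.50341589]), 'ft_force': array([-12.68529815,  57.89418959,  16.2829325 ]), 'wrist_torque': array([12.56851527,  2.54940272, -0.11067743]), 'finger_gap': 0.0008832316484335628}
```

View pics/w6.png

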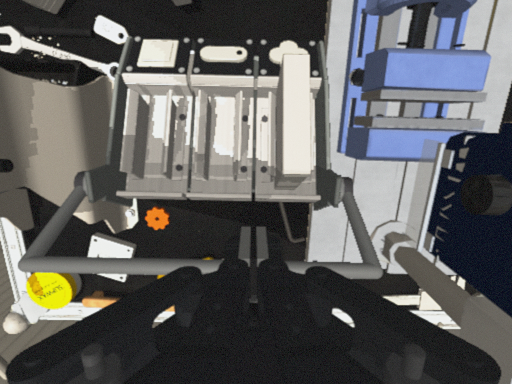

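Request:
{"op": "send_rows", "data": {
  "targets": [
    [[0, 0, -0.009], 0],
    [[0, 0, 0], 0]
  ]
}}

```text
time_s: 8.4
position: [630.3, -51.4, 224.9]
tcp_rot: [0.496, 0.506, -0.493, 0.505]
ft_force: [-1.8, 20.0, 3.8]
finger_gap: 0.002
```

```bash
python3 - <<'E'
from cam import *
from snap import take
from plant import state
w=take('wrist','w7'); w6=load('w6')
print(state()['ft_force'],state()['position'])
for n,W in (('6',w6),('7',w)):
  for th in (100,110,115,120,122,125,128):
    r=np.radians(th); h=np.array([630,-37.4,169.3])
    print(n,th,[proj(W,h+np.array([dx,k*np.cos(r),k*np.sin(r)]))[0].round(1) for dx,k in ((0,101),(-50,71))])
crop(w,150,200,330,320,4,'w7c')
E
```

```text
[-1.62197113 20.49411772  4.20540465] [630.27074665 -51.42566012 224.86063383]
6 100 [array([255.1, 289.6]), array([159.5, 243.6])]
6 110 [array([253.9, 315.3]), array([162.8, 260.8])]
6 115 [array([253.4, 324.5]), array([164.8, 267.6])]
6 120 [array([253. , 331.3]), array([166.9, 273.3])]
6 122 [array([252.8, 333.4]), array([167.8, 275.3])]
6 125 [array([252.6, 336. ]), array([169.2, 277.9])]
6 128 [array([252.4, 337.8]), array([170.5, 280.1])]
7 100 [array([255.5, 292.3]), array([159.8, 246.1])]
7 110 [array([254.5, 317.3]), array([163.3, 262.9])]
7 115 [array([254.1, 326.2]), array([165.4, 269.6])]
7 120 [array([253.7, 332.7]), array([167.5, 275.2])]
7 122 [array([253.5, 334.7]), array([168.4, 277.1])]
7 125 [array([253.3, 337.1]), array([169.8, 279.6])]
7 128 [array([253.2, 338.7]), array([171.2, 281.6])]
```

View pics/w7c.png

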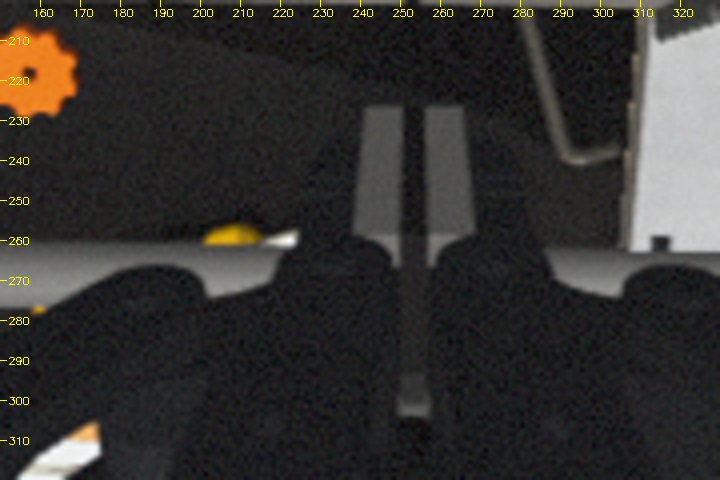

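```bash
python3 - <<'E'
from cam import *
from scipy.optimize import least_squares
s0,w2,w5,w6,w7=[load(n) for n in ('s0','w2','w5','w6','w7')]
def P(p,x,k,th): return np.array([x,p[0]+k*np.cos(th)+(x-600)*p[6],p[1]+k*np.sin(th)])
def res(p):
    hy,hz,t0,t5,t7,kx,yaw=p; r=[]
    for cam,th,px in ((s0,t0,(256,155.7)),(w2,t0,(252,208))): r+=list(proj(cam,P(p,kx,101,th))[0]-px)
    r.append(proj(w5,P(p,kx,101,t5))[0][1]-178)
    def bar(cam,th,pts):
        a=proj(cam,P(p,510,71,th))[0];b=proj(cam,P(p,690,71,th))[0]
        n=np.array([-(b-a)[1],(b-a)[0]]);n/=np.linalg.norm(n)
        return [float(n@(np.array(q)-a)) for q in pts]
    r+=bar(w2,t0,[(130,230),(310,233)])+bar(s0,t0,[(230,182),(260,168)])
    r+=bar(w5,t5,[(100,158),(230,158.5),(310,158)])
    r+=bar(w7,t7,[(160,269)])
    r+=bar(w6,t7,[(60,265.5),(160,266.5),(340,267)])
    return r
q=least_squares(res,[-37,169,.43,1.75,2,630,0],loss='soft_l1')
print(q.x.round(3),np.degrees(q.x[2:5]),'swing',q.x[4]-q.x[2]);print(np.round(res(q.x),1))
h=[[505,q.x[0],q.x[1]],[700,q.x[0],q.x[1]]];print(proj(w6,h),proj(w5,h),proj(s0,h))
E
```

```text
[-4.07620e+01  1.70920e+02  3.80000e-01  1.71000e+00  1.89500e+00
  6.28464e+02  1.90000e-02] [ 21.77152792  97.9532814  108.59000576] swing 1.5152682899533296
[ 0.   1.4  0.1 -0.9  2.1 -3.5 -0.3  0.4 -1.   0.2  1.   0.7  0.5 -0.1
  0.2 -0.6]
[[ 88.50964021 188.39869698]
 [346.92433152 195.10341301]] [[ 84.85534641 125.76838639]
 [347.15308594 130.28366458]] [[226.2896254  217.44946041]
 [305.35373025 183.17780407]]
```

```bash
python3 - <<'E'
from cam import *
s=load('s6');crop(s,190,100,350,260,5,'s6c')
E
```

```text
(no output)
```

View pics/s6c.png

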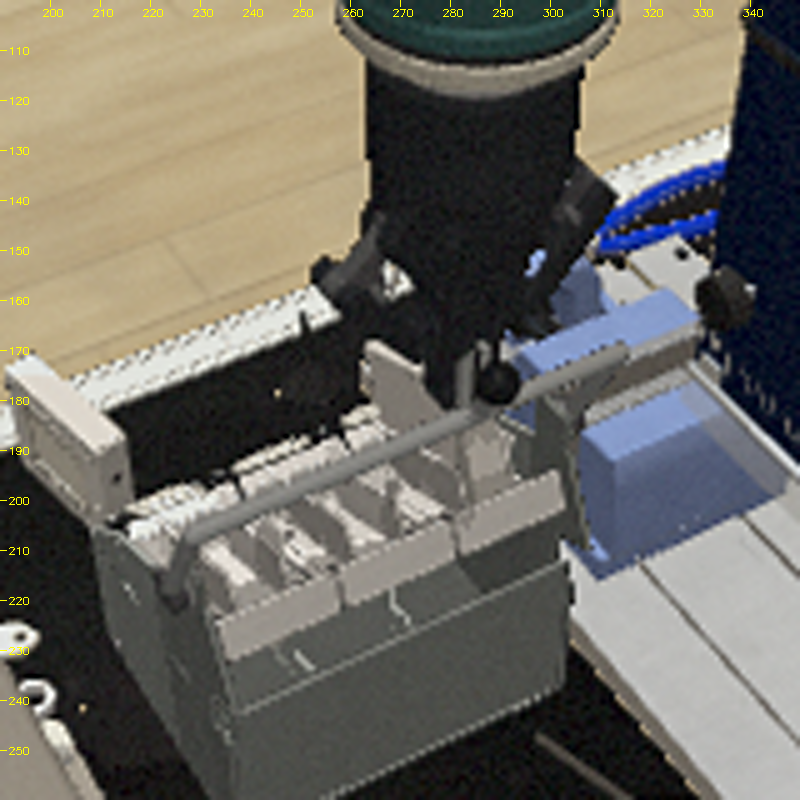

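```bash
python3 - <<'E'
from cam import *
from scipy.optimize import least_squares
s0,w2,w5,w6,s6=[load(n) for n in ('s0','w2','w5','w6','s6')]
def P(p,x,k,th): return np.array([x,p[0]+k*np.cos(th)+(x-600)*p[6],p[1]+k*np.sin(th)])
def res(p):
    hy,hz,t0,t5,t7,kx,yaw=p; r=[]
    for cam,th,px in ((s0,t0,(256,155.7)),(w2,t0,(252,208)),(s6,t7,(289.5,176.5))): r+=list(proj(cam,P(p,kx,101,th))[0]-px)
    def bar(cam,th,pts):
        a=proj(cam,P(p,510,71,th))[0];b=proj(cam,P(p,690,71,th))[0]
        n=np.array([-(b-a)[1],(b-a)[0]]);n/=np.linalg.norm(n)
        return [float(n@(np.array(q)-a)) for q in pts]
    r+=bar(w2,t0,[(130,230),(310,233)])+bar(s0,t0,[(230,182),(260,168)])
    r+=bar(w5,t5,[(100,158),(230,158.5),(310,158)])
    r+=bar(s6,t7,[(240,200.5),(270,187.5),(302,173)])
    r+=bar(w6,t7,[(60,265.5),(160,266.5),(340,267)])
    return r
q=least_squares(res,[-37,169,.43,1.75,2,630,0],loss='soft_l1')
print(q.x.round(3),np.degrees(q.x[2:5]),'swing',q.x[4]-q.x[2]);print(np.round(res(q.x),1))
h=[[505,q.x[0],q.x[1]],[700,q.x[0],q.x[1]]];print(proj(w6,h),proj(w5,h),proj(s0,h))
for sw in (1.5,1.6,1.7):
    f=lambda p:np.r_[res(np.r_[p[:4],p[2]+sw,p[4:]])]
    k=least_squares(f,np.delete(q.x,4),loss='soft_l1');print(sw,k.cost,k.x.round(3),np.round(k.fun,1))
E
```

```text
[-3.77190e+01  1.68623e+02  4.36000e-01  1.76500e+00  1.98200e+00
  6.28536e+02  1.70000e-02] [ 24.97280995 101.13207355 113.56291302] swing 1.546188983202825
[-0.1  0.2  0.2 -0.5 -1.  -1.3 -2.4  0.4  1.4 -0.1 -0.1  0.3 -0.2 -0.6
 -0.5 -0.9  0.3  0.4 -0.7]
[[ 89.70741269 183.71603244]
 [346.4130033  190.41173681]] [[ 86.01144001 121.39853528]
 [346.61562131 125.90417508]] [[225.73220309 217.18090754]
 [304.51129659 183.07082423]]
1.5 9.74746559053987 [-3.93590e+01  1.68424e+02  4.42000e-01  1.74200e+00  6.28528e+02
  2.00000e-02] [ 0.3  0.6  0.1  1.9 -1.6 -2.5 -4.7 -1.4  0.7 -0.6 -0.5  0.4  0.1 -0.
  0.2 -0.1  0.6  1.   0.4]
1.6 9.041116303443994 [-3.63570e+01  1.68935e+02  4.17000e-01  1.78400e+00  6.28565e+02
  1.50000e-02] [-0.6  0.2  0.3 -3.6 -0.5 -0.3  0.2  2.8  1.8  0.3  0.   0.3 -0.3 -1.2
 -1.1 -1.5 -0.3 -0.3 -1.7]
1.7 28.601915246034707 [-3.45750e+01  1.70120e+02  3.45000e-01  1.80800e+00  6.28606e+02
  1.60000e-02] [ -1.5   0.9   0.4 -11.5  -0.3  -0.1   5.9   8.6   1.9   0.4  -0.1   0.3
  -0.2  -1.1  -0.9  -1.3  -0.6  -0.6  -1.8]
```

```bash
cat > fit.py <<'E'
from cam import *
from scipy.optimize import least_squares
s0,w2,w5,w6,s6=[load(n) for n in ('s0','w2','w5','w6','s6')]
def P(p,x,k,th): return np.array([x,p[0]+k*np.cos(th)+(x-600)*p[6],p[1]+k*np.sin(th)])
def res(p):
    hy,hz,t0,t5,t7,kx,yaw,kb,db=p; r=[]
    for cam,th,px in ((s0,t0,(256,155.7)),(w2,t0,(252,208)),(s6,t7,(289.5,176.5))): r+=list(proj(cam,P(p,kx,101,th))[0]-px)
    def bar(cam,th,pts):
        a=proj(cam,P(p,510,kb,th+db))[0];b=proj(cam,P(p,690,kb,th+db))[0]
        n=np.array([-(b-a)[1],(b-a)[0]]);n/=np.linalg.norm(n)
        return [float(n@(np.array(q)-a)) for q in pts]
    r+=bar(w2,t0,[(130,230),(310,233)])+bar(s0,t0,[(230,182),(260,168)])
    r+=bar(w5,t5,[(100,158),(230,158.5),(310,158)])
    r+=bar(s6,t7,[(240,200.5),(270,187.5),(302,173)])
    r+=bar(w6,t7,[(60,265.5),(160,266.5),(340,267)])
    r.append((np.hypot(kb*np.cos(db)-101,kb*np.sin(db))-30)) 
    h=[[505,hy-95*yaw,hz],[698,hy+98*yaw,hz]]
    r+=list(.5*(proj(s0,h[0])[0]-(225,218)))
    return r
if __name__=='__main__':
  q=least_squares(res,[-37,169,.43,1.75,2,630,0,71,0],loss='soft_l1')
  print(q.x.round(3),np.degrees(q.x[2:5]),'swing',q.x[4]-q.x[2]);print(np.round(res(q.x),1),q.cost)
  for sw in (1.5,1.6,1.7):
    f=lambda p:np.r_[res(np.r_[p[:4],p[2]+sw,p[4:]])]
    k=least_squares(f,np.delete(q.x,4),loss='soft_l1');print(sw,k.cost,k.x.round(3),np.round(k.fun,1))
E
python3 fit.py
```

```text
[-3.81590e+01  1.69306e+02  4.34000e-01  1.79700e+00  2.00800e+00
  6.28462e+02  1.70000e-02  7.08090e+01 -3.90000e-02] [ 24.87315016 102.96370234 115.02714413] swing 1.5734840286503542
[-0.1  0.2  0.1  0.2 -0.3 -0.3 -0.8  2.1  0.9 -0.5 -0.2  0.3 -0.2 -0.1
  0.  -0.4  0.2  0.3 -0.7  0.4  0.6 -0.2] 2.847682353116128
1.5 6.794647694877672 [-3.85810e+01  1.66804e+02  4.50000e-01  1.74800e+00  6.28548e+02
  1.70000e-02  7.27260e+01  0.00000e+00] [ 0.2  0.8  0.2  1.1 -1.6 -1.8 -2.1  0.8  1.4 -0.  -0.2  0.3 -0.1 -0.2
 -0.  -0.4  0.5  0.6 -0.4 -1.7  0.7  0.3]
1.6 3.432332359443212 [-3.80820e+01  1.70397e+02  4.25000e-01  1.81200e+00  6.28401e+02
  1.70000e-02  6.99860e+01 -5.10000e-02] [-0.2 -0.   0.  -0.2  0.2  0.1 -0.6  2.2  0.7 -0.7 -0.1  0.3 -0.2 -0.
  0.1 -0.3  0.1  0.2 -0.9  1.3  0.5 -0.4]
1.7 11.107432924235606 [-3.74330e+01  1.74637e+02  3.89000e-01  1.86200e+00  6.28304e+02
  1.60000e-02  6.66670e+01 -8.40000e-02] [-0.7 -0.8 -0.1 -2.4  1.6  1.2 -0.8  1.8 -0.  -1.5 -0.   0.3 -0.3  0.1
  0.3 -0.2  0.1  0.  -1.3  5.   0.4 -1.2]
```

Request:
{"op": "send_rows", "data": {
  "targets": [
    [[-0.03, 0, -0.04], 0],
    [[-0.04, 0, -0.04], 0],
    [[-0.02, 0, -0.04], 0],
    [[0, 0, -0.04], 0],
    [[0, 0, 0], 0]
  ],
  "grip": 0.5
}}

```text
time_s: 8.95
position: [626.8, 106.2, 310.2]
tcp_rot: [0.495, 0.506, -0.493, 0.506]
ft_force: [0.0, 0.1, -0.1]
finger_gap: 0.5
```

```bash
python3 snap.py wrist:w8 scene:s8 top:t8| tail -1 | head -c 900; python3 -c "
from cam import *
crop(load('s8'),190,100,350,260,5,'s8c')"
```

```text
-1.48247201e-01,  2.10724468e-02, -7.77973537e-02]), 'position': array([626.95342902,  99.36259174, 309.49343226]), 'tcp_rot': array([ 0.49597902,  0.50379759, -0.49548602,  0.50466465]), 'ft_force': array([ 0.44972223, -0.79844031,  0.41625502]), 'wrist_torque': array([-0.0223501 ,  0.01583557, -0.02972827]), 'finger_gap': 0.4961785303241272}
```

View pics/w8.png

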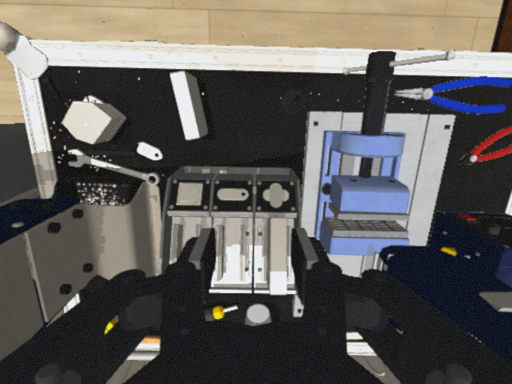

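View pics/s8c.png

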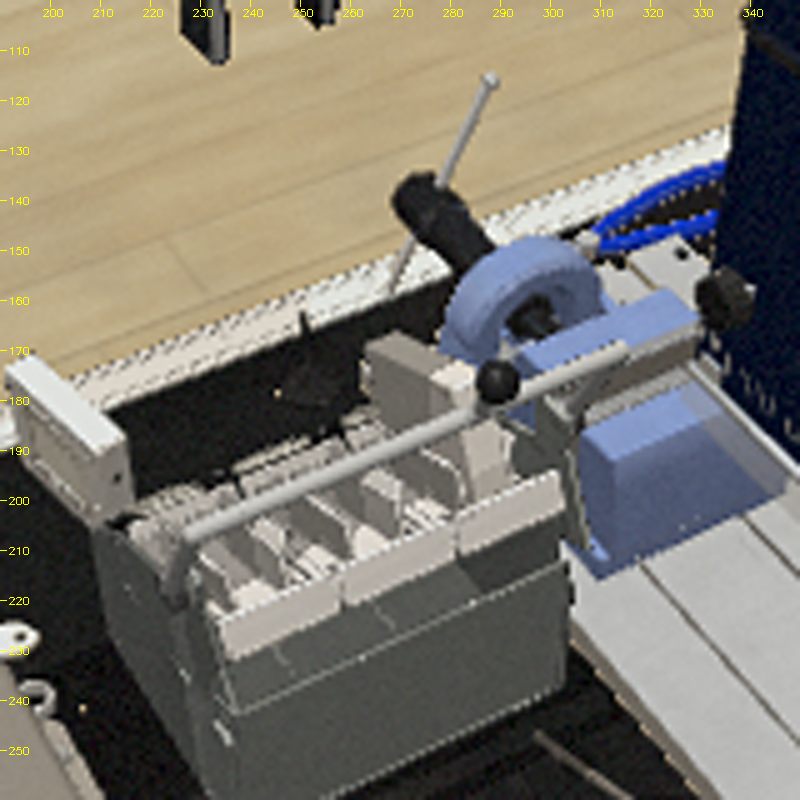

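View pics/t8.png

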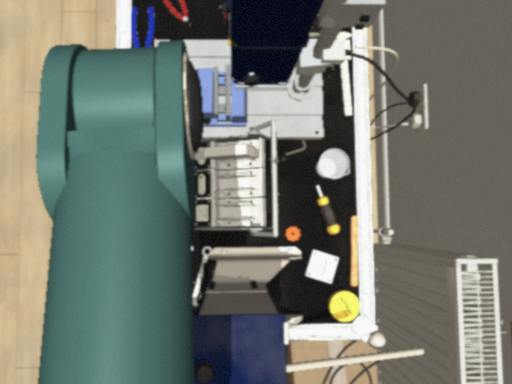

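```bash
python3 - <<'E'
from cam import *
t=load('t8');s=load('s8')
crop(t,190,115,300,245,6,'t8c')
for z in (225,232,236): print(z,onz(t,[(275.5,150),(276,200)],z))
p=onz(t,[(275.7,180)],232)
E
```

```text
225 [[651.34012413 -69.60586391 225.        ]
 [562.80685208 -69.31865516 225.        ]]
232 [[650.2566851  -68.84962349 232.        ]
 [562.51752229 -68.56499089 232.        ]]
236 [[649.63757708 -68.41748611 236.        ]
 [562.35219098 -68.13432559 236.        ]]
```

View pics/t8c.png

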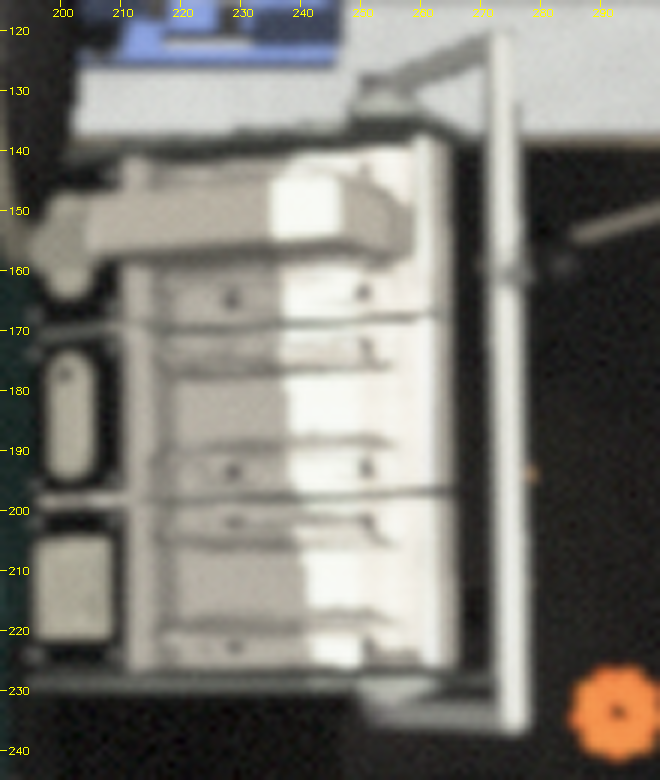

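```bash
python3 - <<'E'
from cam import *
t=load('t8');s=load('s8');t0=load('t0');s0=load('s0')
print('knob',tri([(t,(283,160)),(s,(289.5,176.3))]))
print('end',tri([(t,(275.8,234.5)),(s,(227.5,206.5))]))
print('far',tri([(t,(274,122)),(s,(313,170))]))
print('end0',tri([(t0,(219.5,234)),(s0,(210.5,187))]))
g=t; g['image']=np.clip(g['image'].astype(float)*4,0,255).astype('uint8');crop(g,250,140,310,190,10,'t8g')
E
```

```text
knob (array([629.56206036, -78.73581062, 258.4797121 ]), [0.32763908960660604, 0.2871236298882507])
end (array([501.70463242, -66.92714281, 232.65771844]), [0.6995490978331219, 0.6405151673891346])
far (array([698.47860538, -66.09634843, 232.57798943]), [0.8813491337955041, 0.7527920436030447])
end0 (array([504.15454614,  30.24887343, 197.93571192]), [0.44577669938373127, 0.38002999999684756])
```

View pics/t8g.png

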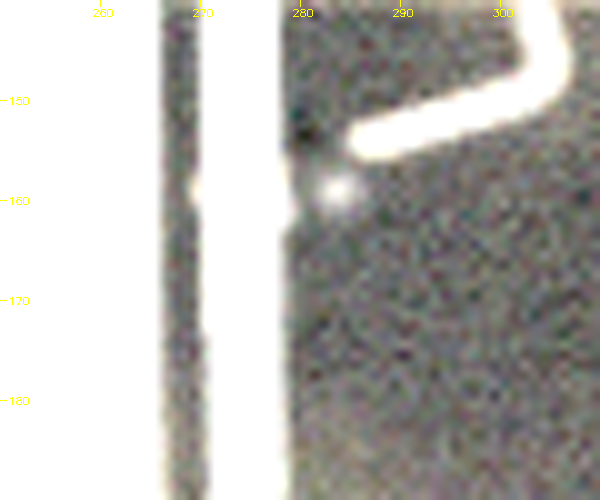

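```bash
python3 - <<'E'
from cam import *
t=load('t8');w8=load('w8');w2=load('w2');w1=load('w1')
crop(w8,150,160,310,330,5,'w8c')
for p in [(210,200),(212.5,200),(215.5,200)]: print(p,onz(t,p,118.6))
for p in [(259.5,200),(261,200),(265.5,200)]: print(p,onz(t,p,149))
# model: predicted y rows for lip top (z'=26,x'=0) in w2 etc
for y0 in (28,32,36,40):
    c,s=np.cos(np.radians(25)),np.sin(np.radians(25))
    S=lambda x,z:np.array([602,y0-c*x+s*z,95+s*x+c*z])
    for n,pt in (('lip',S(0,26)),('corner',S(0,0)),('stop',S(94,16)),('stopfoot',S(94,0))):
        print(y0,n,pt.round(1),[proj(k,pt)[0].round(1) for k in (t,w2,w8)])
E
```

```text
(210, 200) [[568.06364875  50.63722742 118.6       ]]
(212.5, 200) [[568.03126631  45.68320226 118.6       ]]
(215.5, 200) [[567.99239136  39.73592137 118.6       ]]
(259.5, 200) [[566.15630341 -45.65649931 149.        ]]
(261, 200) [[566.13740145 -48.54821485 149.        ]]
(265.5, 200) [[566.08066997 -57.22727753 149.        ]]
28 lip [602.   39.  118.6] [array([215.8, 182.9]), array([228.3, 191. ]), array([233.5, 218.1])]
28 corner [602.  28.  95.] [array([221.5, 183.8]), array([230.1, 194. ]), array([234.6, 218.9])]
28 stop [602.  -50.4 149.2] [array([261.8, 181.4]), array([226.5, 277. ]), array([231.7, 290.8])]
28 stopfoot [602.  -57.2 134.7] [array([264.7, 182. ]), array([227.8, 274.6]), array([232.5, 288.2])]
32 lip [602.   43.  118.6] [array([213.8, 182.9]), array([228.3, 187.5]), array([233.5, 215.3])]
32 corner [602.  32.  95.] [array([219.6, 183.8]), array([230. , 190.8]), array([234.6, 216.3])]
32 stop [602.  -46.4 149.2] [array([259.7, 181.4]), array([226.5, 273.8]), array([231.7, 288.2])]
32 stopfoot [602.  -53.2 134.7] [array([262.6, 182. ]), array([227.7, 271.6]), array([232.5, 285.7])]
36 lip [602.   47.  118.6] [array([211.8, 183. ]), array([228.3, 184. ]), array([233.5, 212.4])]
36 corner [602.  36.  95.] [array([217.6, 183.8]), array([230. , 187.6]), array([234.6, 213.6])]
36 stop [602.  -42.4 149.2] [array([257.6, 181.4]), array([226.5, 270.6]), array([231.7, 285.5])]
36 stopfoot [602.  -49.2 134.7] [array([260.6, 182. ]), array([227.7, 268.6]), array([232.5, 283.2])]
40 lip [602.   51.  118.6] [array([209.8, 183. ]), array([228.2, 180.5]), array([233.6, 209.6])]
40 corner [602.  40.  95.] [array([215.6, 183.9]), array([230. , 184.4]), array([234.6, 211. ])]
40 stop [602.  -38.4 149.2] [array([255.6, 181.4]), array([226.4, 267.4]), array([231.7, 282.9])]
40 stopfoot [602.  -45.2 134.7] [array([258.6, 182. ]), array([227.7, 265.5]), array([232.5, 280.6])]
```

View pics/w8c.png

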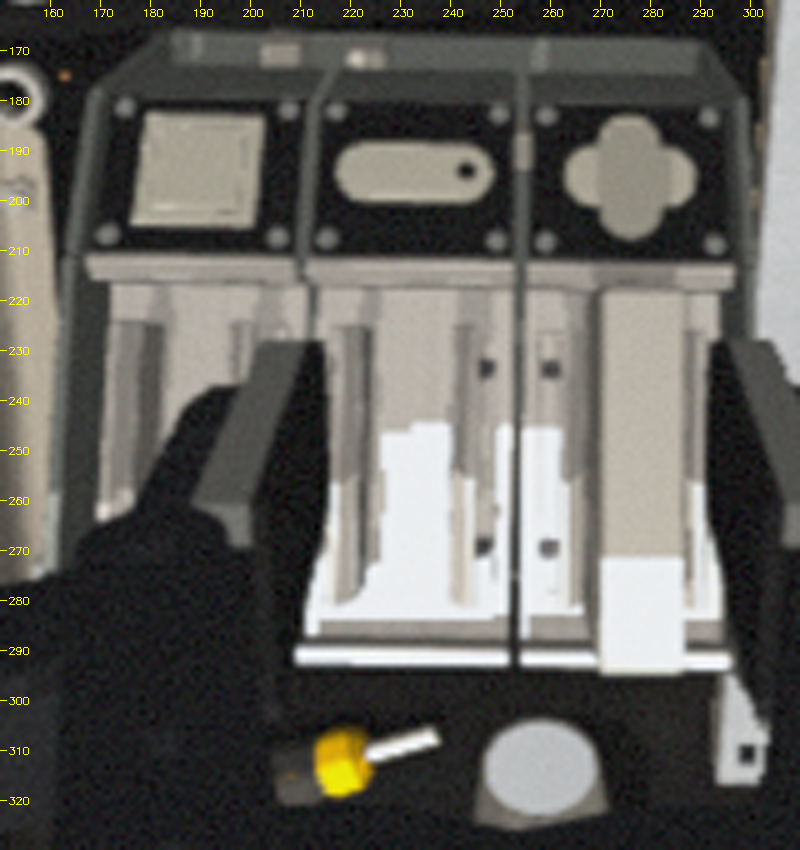

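```bash
python3 - <<'E'
from cam import *
t=load('t8');w8=load('w8')
q=R.from_quat([0.49597902,0.50379759,-0.49548602,0.50466465]).as_matrix();print('tool y az',np.degrees(np.arctan2(q[1,1],q[0,1])))
A=onz(t,[(197,170.5),(197,199),],100);B=onz(t,[(262,168),(262,197.3)],135)
for a,b in zip(A,B): print('ridge az',np.degrees(np.arctan2(b[1]-a[1],b[0]-a[0]))+90)
d=onz(w8,[(168,214),(296,216)],118.6);print('lip',np.degrees(np.arctan2(*(d[1]-d[0])[[1,0]])),d)
d=onz(w8,[(210,291),(295,292)],149);print('stop',np.degrees(np.arctan2(*(d[1]-d[0])[[1,0]])),d)
# slot centre x: label centre, fins
print(onz(w8,[(190,194),(231.5,194),(280,195)],95))
z=95+.4226*25+.906*30
print('fin tops sq',onz(w8,[(172,225),(206,225),(217,225),(250,225),],z))
print('mould',onz(w8,[(170,70),(186,69.5),(207,136),(190,139)],76))
E
```

```text
tool y az 0.9738947754886892
ridge az 0.2575302333042089
ridge az 0.4183000880587997
lip 0.3541913129389904 [[516.10956185  42.82453348 118.6       ]
 [684.1662376   43.86344024 118.6       ]]
stop 0.47086421652002475 [[573.63310541 -51.53569845 149.        ]
 [684.71441504 -50.62279715 149.        ]]
[[540.6317734   63.47804004  95.        ]
 [597.58671867  64.79830391  95.        ]
 [664.28448409  64.90227873  95.        ]]
fin tops sq [[524.74840661  33.63087109 132.745     ]
 [567.94905465  34.61759238 132.745     ]
 [581.93231983  34.93697614 132.745     ]
 [623.90144697  35.89556896 132.745     ]]
mould [[517.72206686 222.41596013  76.        ]
 [538.09510258 223.49892362  76.        ]
 [562.79268504 140.69452965  76.        ]
 [539.53001338 136.10972599  76.        ]]
```

Request:
{"op": "send_rows", "data": {
  "targets": [
    [[0.03, -0.023, -0.02], 0],
    [[0.03, -0.023, -0.02], 0],
    [[0.03, -0.023, -0.02], 0],
    [[0.03, -0.022, -0.02], 0],
    [[0.03, 0, 0], -8],
    [[0, 0, 0], -1.7],
    [[0, 0, 0], 0],
    [[0, 0, 0], 0]
  ],
  "grip": 0.7
}}

```text
time_s: 9.9
position: [535.7, 177.9, 160.3]
tcp_rot: [0.453, 0.543, -0.452, 0.544]
ft_force: [-0.4, 0.0, -0.7]
finger_gap: 0.695
```

```bash
python3 - <<'E'
from cam import *
from snap import take
from plant import state
w=take('wrist','w9');s=state();print(s['position'],s['time_s'])
q=R.from_quat(s['tcp_rot']).as_matrix();print(np.degrees(np.arctan2(q[1,1],q[0,1])),q[:,0])
crop(w,150,180,350,340,4,'w9c')
E
```

```text
[535.55149648 178.21992182 160.17247333] 9.95
10.496303173280623 [ 2.36009424e-03  6.59290146e-04 -9.99996998e-01]
```

View pics/w9.png

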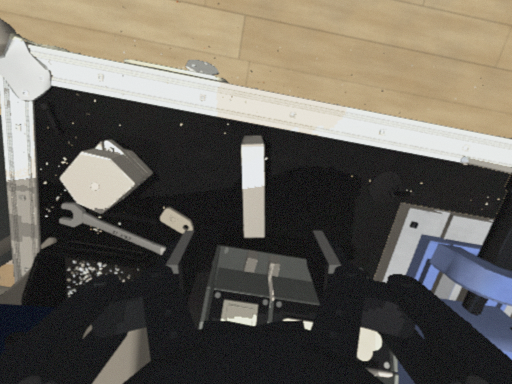

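```bash
python3 - <<'E'
from cam import *
w=load('w9')
c=onz(w,[(243,146),(264,146),(265,237.5),(244,237.5)],76);print(c,c.mean(0))
d=np.diff(np.r_[c,c[:1]],axis=0);print(np.linalg.norm(d,axis=1),np.degrees(np.arctan2(d[:,1],d[:,0])))
crop(w,220,130,290,250,6,'w9c')
E
```

```text
[[518.75187742 217.63096387  76.        ]
 [535.8688232  220.77019945  76.        ]
 [552.82401034 138.94575743  76.        ]
 [533.88564014 135.49144941  76.        ]] [535.33258777 178.20959254  76.        ]
[17.40243181 83.56265722 19.25082101 83.52203667] [  10.3925135   -78.29317854 -169.66303633  100.43936404]
```

View pics/w9c.png

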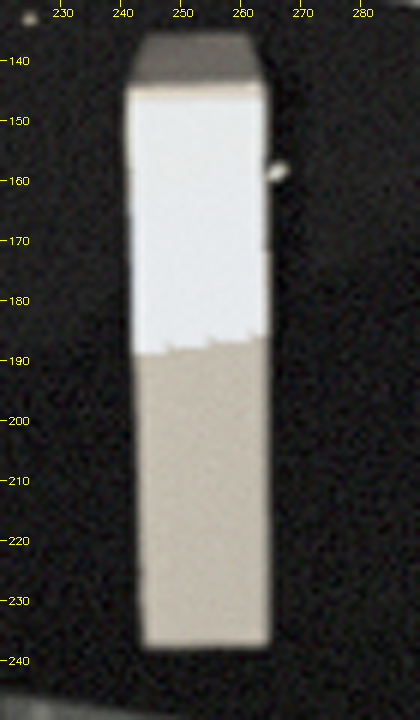

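Request:
{"op": "send_rows", "data": {
  "targets": [
    [[0.04, 0, 0], -0.5],
    [[0.04, 0, 0], 0],
    [[0.038, 0, 0], 0],
    [[0, 0, 0], 0],
    [[0, 0, 0], 0]
  ]
}}

```text
time_s: 10.45
position: [535.0, 178.7, 41.8]
tcp_rot: [0.449, 0.546, -0.449, 0.546]
ft_force: [0.6, 0.7, 0.6]
finger_gap: 0.701
```

Request:
{"op": "send_rows", "data": {
  "targets": [
    [[0, 0, 0], 0],
    [[0, 0, 0], 0],
    [[0, 0, 0], 0],
    [[0, 0, 0], 0],
    [[0, 0, 0], 0],
    [[0, 0, 0], 0]
  ],
  "grip": 0.0,
  "grip_force": 30
}}

```text
time_s: 11.05
position: [535.1, 179.4, 42.0]
tcp_rot: [0.449, 0.546, -0.448, 0.547]
ft_force: [-2.0, 0.8, 13.2]
finger_gap: 0.216
```

Request:
{"op": "send_rows", "data": {
  "targets": [
    [[-0.02, 0, 0], 0],
    [[-0.04, 0, 0], 0],
    [[-0.04, 0, 0], 8.3],
    [[-0.05, 0, 0], 2.3],
    [[-0.05, 0, 0], 0],
    [[0, 0, 0], 0]
  ]
}}

```text
time_s: 11.65
position: [536.6, 179.6, 247.2]
tcp_rot: [0.501, 0.502, -0.494, 0.504]
ft_force: [1.3, 0.2, -2.8]
finger_gap: 0.212
```

Request:
{"op": "send_rows", "data": {
  "targets": [
    [[0, 0.001, 0.03], 0],
    [[0, 0.001, 0.03], 0],
    [[0, 0.001, 0.03], 0],
    [[0, 0.001, 0.03], 0],
    [[0, 0.001, 0.03], 0],
    [[0, 0, 0.02], 0],
    [[0, 0, 0.013], 0],
    [[0, 0, 0], 0],
    [[0, 0, 0], 0]
  ]
}}

```text
time_s: 12.55
position: [541.1, -3.1, 240.3]
tcp_rot: [0.497, 0.503, -0.497, 0.503]
ft_force: [0.4, 0.6, -2.1]
finger_gap: 0.216
```

```bash
python3 - <<'E'
from cam import *
from snap import take
from plant import state
w=take('wrist','w10');take('scene','s10');s=state();print(s['position'],s['time_s'],s['ft_force'],s['finger_gap'])
q=R.from_quat(s['tcp_rot']).as_matrix();print(np.degrees(np.arctan2(q[1,1],q[0,1])),q[:,0])
E
```

```text
[541.16371659  -2.63660381 240.30689106] 12.65 [ 0.02300019 -1.03796982 -2.44030998] 0.2186696535629185
0.724045508308233 [-2.29410723e-04  1.99735849e-04 -9.99999954e-01]
```

View pics/w10.png

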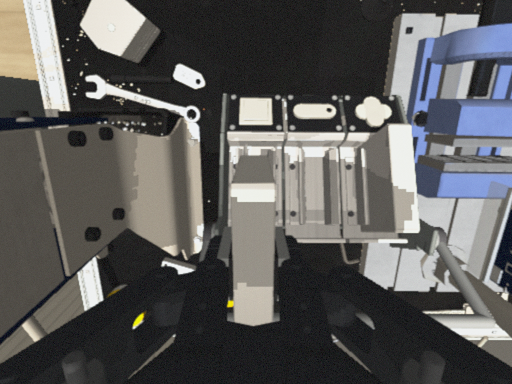

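View pics/s10.png

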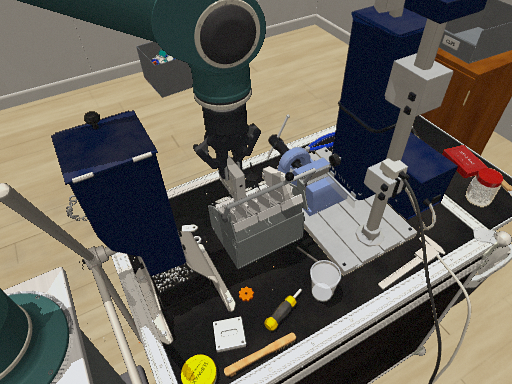

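```bash
python3 - <<'E'
from cam import *
w=load('w10');crop(w,205,80,425,260,3,'w10c')
print(onz(w,[(255.5,111.5),(314.5,111),(373.5,111)],94.5))
print('lip ends',onz(w,[(222,140),(414,0)],118.6)[0])
print('mould end front top',onz(w,[(233,186),(274,186)],61+240.3-19+15))
print('mould bottom front',onz(w,[(236,152),(273,152)],240.3-42))
E
```

```text
[[541.64772335  65.57364577  94.5       ]
 [601.53883101  66.71597786  94.5       ]
 [661.43736115  67.37047875  94.5       ]]
lip ends [509.66918812  39.25165876 118.6       ]
mould end front top [[532.74747292  44.41461276 297.3       ]
 [546.21019233  44.56159952 297.3       ]]
mould bottom front [[527.82767052  40.24260366 198.3       ]
 [552.95293195  40.51702693 198.3       ]]
```

View pics/w10c.png

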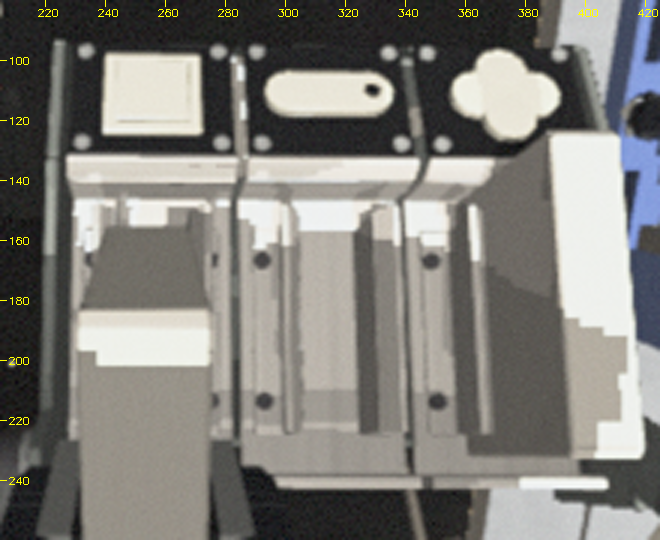

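Request:
{"op": "send_rows", "data": {
  "targets": [
    [[0.02, 0.0008, 0.0015], 0.3],
    [[0.02, 0, 0], 0],
    [[0.014, 0, 0], 0],
    [[0, 0, 0], 0],
    [[0, 0, 0], 0]
  ]
}}

```text
time_s: 13.15
position: [541.8, -4.5, 186.5]
tcp_rot: [0.498, 0.502, -0.498, 0.501]
ft_force: [-0.8, 3.4, -5.5]
finger_gap: 0.216
```

```bash
python3 - <<'E'
from cam import *
from snap import take
from plant import state
w=take('wrist','w11');s1=take('scene','s11');s=state();print(s['position'],s['time_s'],s['ft_force'],s['finger_gap'])
crop(w,190,60,320,240,4,'w11c');crop(s1,190,120,310,260,5,'s11c')
E
```

```text
[542.03169189  -4.80072016 186.98851314] 13.25 [-1.76791499  5.29147883 -6.55104868] 0.2183557391233048
```

View pics/w11c.png

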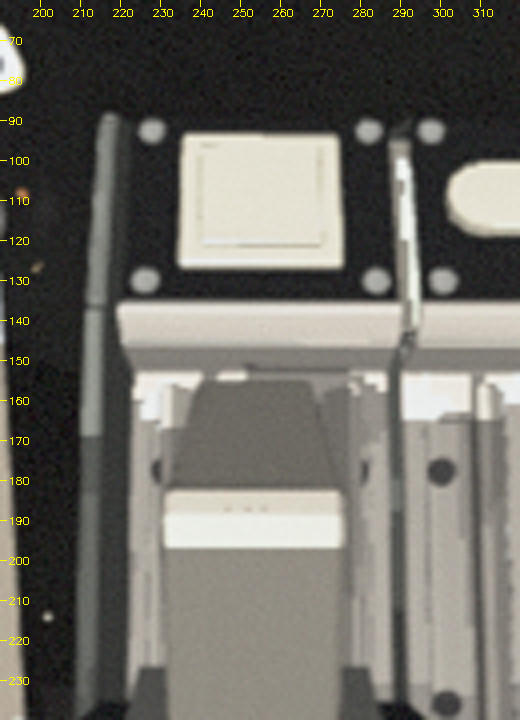

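View pics/s11c.png

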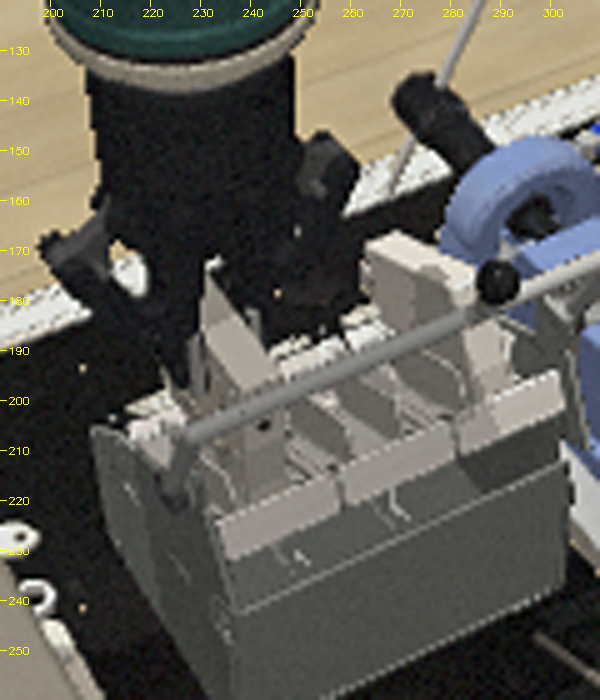

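Request:
{"op": "send_rows", "data": {
  "targets": [
    [[0, 0, -0.0025], 0],
    [[0.004, 0, 0], 0],
    [[0.004, 0, 0], 0],
    [[0, 0, 0], 0]
  ]
}}

```text
time_s: 13.65
position: [541.8, -3.2, 178.0]
tcp_rot: [0.498, 0.501, -0.499, 0.501]
ft_force: [-0.5, 0.7, -2.2]
finger_gap: 0.22
```

Request:
{"op": "send_rows", "data": {
  "targets": [
    [[0.003, 0, 0], 0],
    [[0.003, 0, 0], 0],
    [[0, 0, 0], 0]
  ]
}}

```text
time_s: 13.95
position: [542.1, -3.0, 172.4]
tcp_rot: [0.499, 0.501, -0.499, 0.502]
ft_force: [0.2, -0.1, 0.9]
finger_gap: 0.217
```

Request:
{"op": "send_rows", "data": {
  "targets": [
    [[0.002, 0, -0.0025], 0],
    [[0.002, 0, -0.0025], 0],
    [[0.002, 0, -0.0025], 0],
    [[0.0025, 0, -0.0025], 0],
    [[0, 0, 0], 0]
  ],
  "grip_force": 22
}}

```text
time_s: 14.45
position: [542.1, 7.6, 163.9]
tcp_rot: [0.499, 0.501, -0.498, 0.502]
ft_force: [0.5, 1.4, 2.9]
finger_gap: 0.216
```

```bash
python3 - <<'E'
from cam import *
from snap import take
from plant import state
w=take('wrist','w12');s1=take('scene','s12');s=state();print(s['position'],s['time_s'],s['ft_force'],s['finger_gap'],s['wrist_torque'])
crop(w,190,60,320,240,4,'w12c');crop(s1,190,120,310,260,5,'s12c')
E
```

```text
[542.14048805   7.43620679 164.07709964] 14.55 [0.61451144 1.24692597 2.75809417] 0.22064089968819636 [ 0.37465278 -0.24501832  0.08995264]
```

View pics/w12c.png

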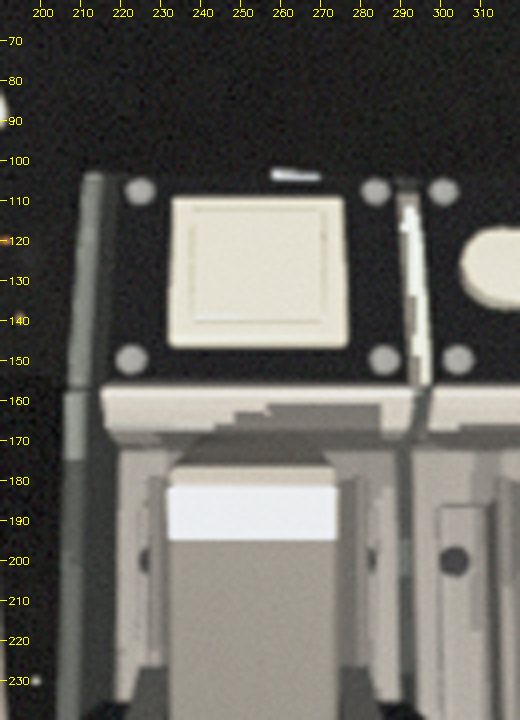

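View pics/s12c.png

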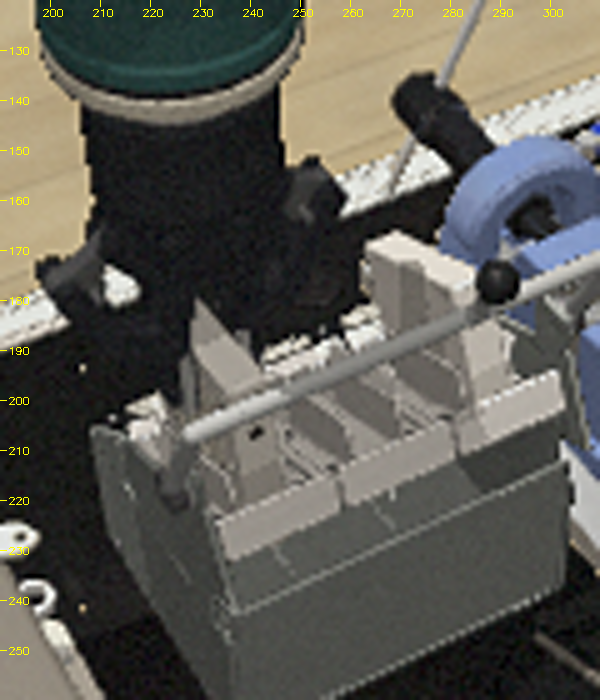

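Request:
{"op": "send_rows", "data": {
  "targets": [
    [[0.0024, 0, -0.0022], 0],
    [[0.0024, 0, -0.0022], 0],
    [[0.0026, 0, -0.002], 0],
    [[0.0026, 0, -0.002], 0],
    [[0, 0, 0], 0]
  ]
}}

```text
time_s: 15.05
position: [542.8, 14.8, 154.8]
tcp_rot: [0.499, 0.501, -0.498, 0.502]
ft_force: [1.1, -3.6, 12.5]
finger_gap: 0.222
```

Request:
{"op": "send_rows", "data": {
  "targets": [
    [[0.0027, 0, -0.0017], 0],
    [[0.0028, 0, -0.0017], 0],
    [[0.001, 0, 0], 0],
    [[0, 0, 0], 0]
  ]
}}

```text
time_s: 15.45
position: [542.9, 18.6, 148.4]
tcp_rot: [0.499, 0.501, -0.498, 0.502]
ft_force: [2.4, -1.0, 12.8]
finger_gap: 0.218
```

```bash
python3 - <<'E'
from cam import *
from snap import take
from plant import state
w=take('wrist','w13');s1=take('scene','s13');s=state();print(s['position'],s['time_s'],s['ft_force'],s['finger_gap'],s['wrist_torque'])
crop(w,190,60,320,240,4,'w13c');crop(s1,190,120,310,260,5,'s13c')
E
```

```text
[542.93087336  18.61984906 148.38499846] 15.55 [ 0.59836743 -1.02613476 11.26123052] 0.22158442998712682 [-0.50739846 -0.45444398 -0.00169539]
```

View pics/w13c.png

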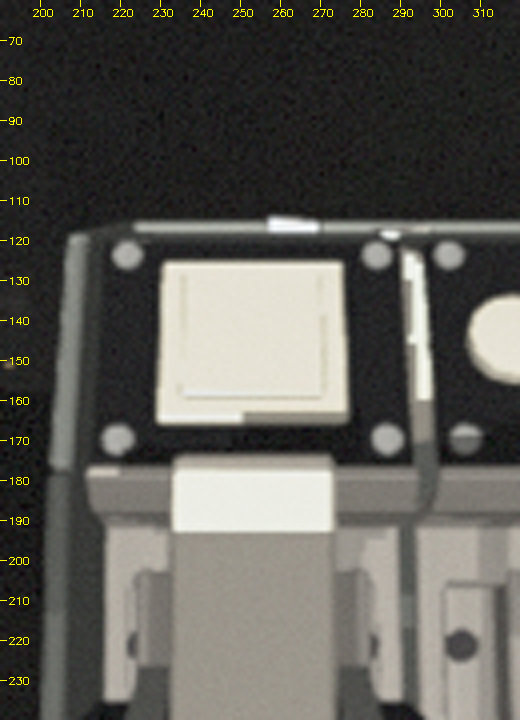

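View pics/s13c.png

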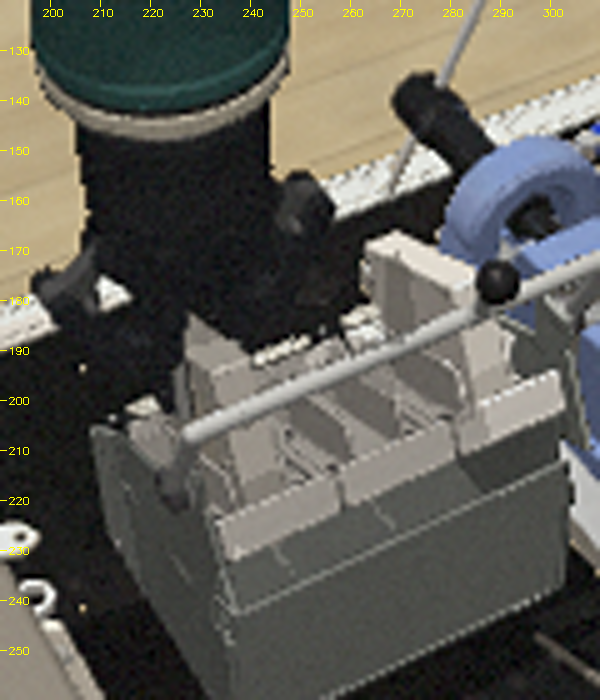

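```bash
cat > seat.py <<'E'
from cam import *
def S(x,y,z,y0=31,xc=542.1,tilt=25):
    c,s=np.cos(np.radians(tilt)),np.sin(np.radians(tilt)); return np.array([xc+y,y0-c*x+s*z,95+s*x+c*z])
def box(x0,th=19,h=76,L=86,xc=542.1,y0=31): return np.array([S(x0+a*L,(b-.5)*th,c*h,y0,xc) for a in (0,1) for b in (0,1) for c in (0,1)])
def overlay(fn,crop_,k,out,x0s=(0,8),more=[]):
    s=load(fn)
    a,b,c,d=crop_; im=cv2.resize(s['image'][b:d,a:c],None,fx=k,fy=k,interpolation=cv2.INTER_CUBIC)
    for x0,col in zip(x0s,((0,0,255),(0,255,0))):
        for B in [box(x0)]+[box(x0,21,69,87,661.6)][:len(more)]:
            p=(proj(s,B)-(a,b))*k
            for i in range(8):
                for j in range(i):
                    if bin(i^j).count('1')==1: cv2.line(im,tuple(np.int32(p[i])),tuple(np.int32(p[j])),col,1)
    cv2.imwrite('pics/%s.png'%out,im)
E
python3 - <<'E'
from seat import *
overlay('s13',(190,120,310,260),5,'o13s',more=[1]);overlay('w13',(190,60,320,240),4,'o13w')
E
```

```text
(no output)
```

View pics/o13s.png

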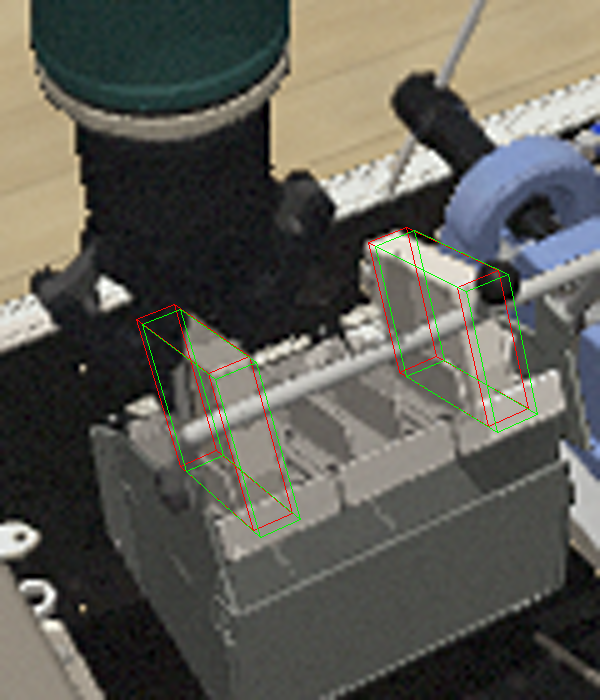

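View pics/o13w.png

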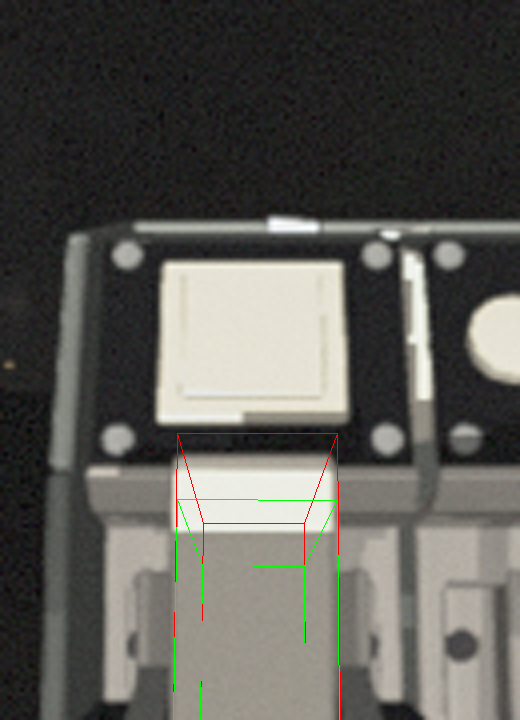

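Request:
{"op": "send_rows", "data": {
  "targets": [
    [[0.001, 0, 0], 0],
    [[0, 0, 0], 0],
    [[0, 0, 0], 0]
  ],
  "grip": 0.33
}}

```text
time_s: 15.85
position: [541.6, 18.9, 146.2]
tcp_rot: [0.498, 0.502, -0.499, 0.501]
ft_force: [0.4, -0.8, -0.5]
finger_gap: 0.331
```

Request:
{"op": "send_rows", "data": {
  "targets": [
    [[-0.02, 0, 0], 0],
    [[-0.03, 0, 0], 0],
    [[-0.05, 0, 0], 0],
    [[-0.05, 0, 0], 0],
    [[0, 0, -0.03], 0],
    [[0, 0, -0.03], 0],
    [[0, 0, -0.02], 0],
    [[0, 0, 0], 0]
  ]
}}

```text
time_s: 16.65
position: [540.9, 102.0, 296.1]
tcp_rot: [0.497, 0.503, -0.498, 0.502]
ft_force: [0.1, -0.5, 0.3]
finger_gap: 0.332
```

```bash
python3 - <<'E'
from seat import *
from snap import take
from plant import state
w=take('wrist','w14');s1=take('scene','s14');take('top','t14');s=state();print(s['position'],s['time_s'],s['ft_force'],s['finger_gap'])
overlay('s14',(190,120,310,260),5,'o14s',more=[1]);overlay('w14',(150,150,310,320),4,'o14w',more=[1])
crop(s1,190,120,310,260,5,'s14c');crop(w,150,130,310,290,5,'w14c')
E
```

```text
[541.30370898  98.2229517  296.31875911] 16.8 [ 0.2290775  -1.56936831 -0.46772277] 0.33215833204681133
```

View pics/s14c.png

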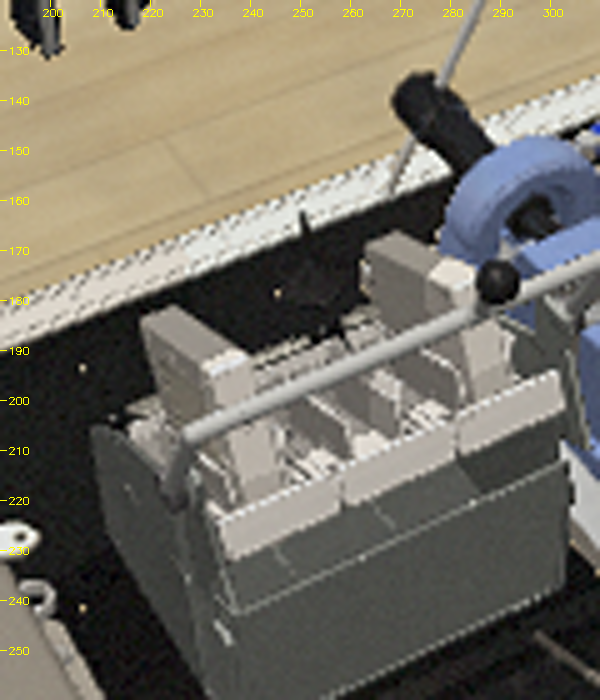

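View pics/o14s.png

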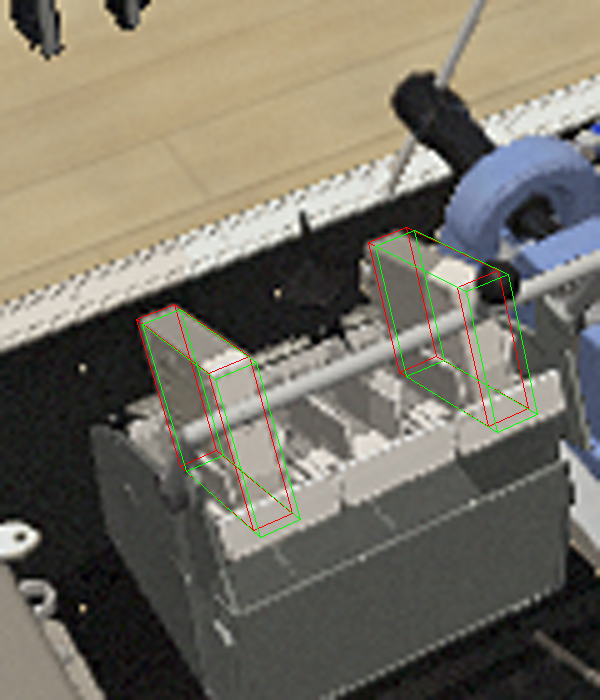

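View pics/o14w.png

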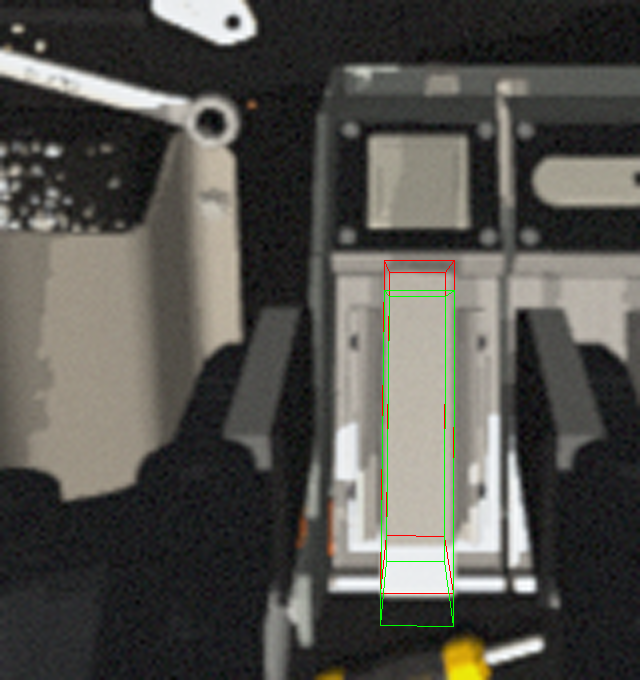

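Request:
{"op": "send_rows", "data": {
  "targets": [
    [[0, 0.0175, 0.043], 0],
    [[0, 0.0175, 0.043], 0],
    [[0, 0.0175, 0.043], 0],
    [[0, 0.0175, 0.043], 0],
    [[0, 0.0175, 0.043], 0],
    [[0, 0, 0], 0],
    [[0, 0, 0], 0]
  ],
  "grip": 0.0
}}

```text
time_s: 17.5
position: [629.7, -117.8, 296.1]
tcp_rot: [0.499, 0.501, -0.5, 0.501]
ft_force: [0.2, -0.0, 0.1]
finger_gap: -0.003
```

Request:
{"op": "send_rows", "data": {
  "targets": [
    [[0.023, 0, 0], 0],
    [[0.023, 0, 0], 0],
    [[0, 0, 0], 0]
  ]
}}

```text
time_s: 17.8
position: [628.8, -114.1, 248.0]
tcp_rot: [0.497, 0.503, -0.499, 0.501]
ft_force: [-0.1, -0.3, 0.5]
finger_gap: -0.0
```

```bash
python3 - <<'E'
from cam import *
from snap import take
from plant import state
w=take('wrist','w15');s1=take('scene','s15');s=state();print(s['position'],s['time_s'],s['ft_force'],s['finger_gap'])
E
```

```text
[ 630.11166894 -114.93582997  251.20776738] 17.9 [ 0.79659475 -0.41631699  1.4582622 ] 0.000481521581709899
```

View pics/w15.png

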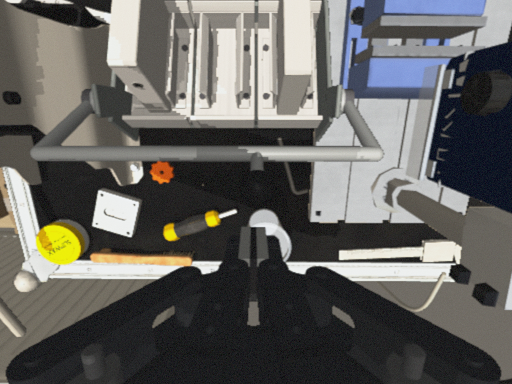

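View pics/s15.png

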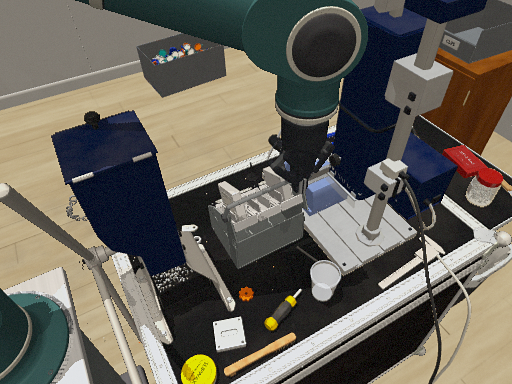

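Request:
{"op": "send_rows", "data": {
  "targets": [
    [[0, 0, -0.009], 0],
    [[0, 0, -0.009], 0],
    [[0, 0, -0.009], 0],
    [[0, 0, -0.009], 0],
    [[0, 0, -0.009], 0],
    [[0, 0, -0.009], 0],
    [[0, 0, -0.009], 0],
    [[0, 0, -0.009], 0],
    [[0, 0, -0.009], 0],
    [[0, 0, -0.009], 0],
    [[0, 0, -0.009], 0],
    [[0, 0, -0.004], 0]
  ]
}}

```text
time_s: 19.1
position: [629.5, -11.3, 250.3]
tcp_rot: [0.498, 0.502, -0.498, 0.502]
ft_force: [-0.2, -2.0, -0.8]
finger_gap: 0.001
```

```bash
python3 - <<'E'
from cam import *
from snap import take
from plant import state
w=take('wrist','w16');s1=take('scene','s16');s=state();print(s['position'],s['time_s'],s['ft_force'],s['finger_gap'])
crop(s1,190,100,350,240,5,'s16c')
E
```

```text
[629.55669145 -11.71507445 250.43018205] 19.2 [ 0.37676728 -0.38633251  0.38576799] -0.000683350697523473
```

View pics/w16.png

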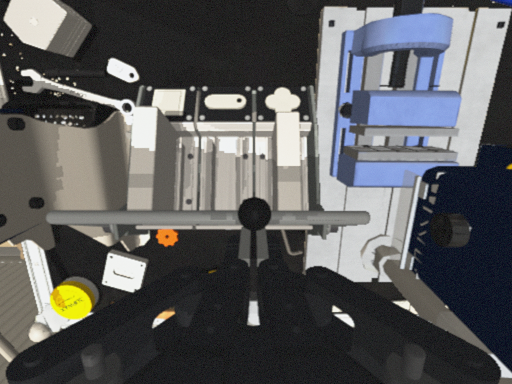

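View pics/s16c.png

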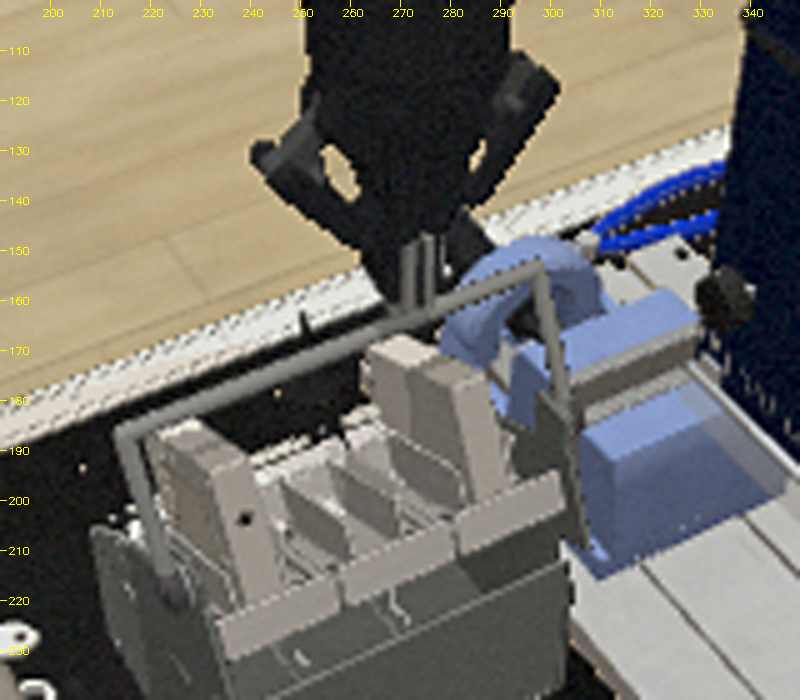

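```bash
python3 - <<'E'
from cam import *
w=load('w16')
for th in range(50,86,5):
    r=np.radians(th);h=np.array([628.5,-38,169.3]);print(th,proj(w,h+101*np.array([0,np.cos(r),np.sin(r)]))[0].round(1),proj(w,h+71*np.array([0,np.cos(r),np.sin(r)]))[0].round(1),(h+101*np.array([0,np.cos(r),np.sin(r)])).round())
E
```

```text
50 [253.9 172.2] [253.6 193.2] [628.  27. 247.]
55 [253.9 187.1] [253.6 202.2] [628.  20. 252.]
60 [253.8 203. ] [253.5 211.7] [628.  13. 257.]
65 [253.7 219.7] [253.5 221.4] [628.   5. 261.]
70 [253.6 236.7] [253.4 231.3] [628.  -3. 264.]
75 [253.5 253.7] [253.3 241.2] [628. -12. 267.]
80 [253.4 270.2] [253.3 250.8] [628. -20. 269.]
85 [253.3 285.9] [253.2 260.1] [628. -29. 270.]
```

Request:
{"op": "send_rows", "data": {
  "targets": [
    [[-0.03, 0, 0.004], 0],
    [[-0.025, 0, 0], 0],
    [[0, 0, 0], 0]
  ]
}}

```text
time_s: 19.5
position: [630.8, -17.3, 309.0]
tcp_rot: [0.5, 0.5, -0.497, 0.502]
ft_force: [0.6, -0.7, 0.1]
finger_gap: -0.001
```

Request:
{"op": "send_rows", "data": {
  "targets": [
    [[0, -0.001, -0.015], 0],
    [[0, 0, -0.015], 0],
    [[0.015, 0, 0], 0],
    [[0.015, 0, 0], 0],
    [[0, 0, 0], 0]
  ]
}}

```text
time_s: 20.0
position: [627.1, 13.4, 272.3]
tcp_rot: [0.497, 0.502, -0.5, 0.501]
ft_force: [-0.4, -0.3, 0.8]
finger_gap: 0.002
```

Request:
{"op": "send_rows", "data": {
  "targets": [
    [[0.007, 0, -0.004], 0],
    [[0.006, 0, -0.0045], 0],
    [[0.0055, 0, -0.007], 0],
    [[0.006, 0, -0.006], 0],
    [[0.0067, 0, -0.006], 0],
    [[0.007, 0, -0.005], 0],
    [[0.007, 0, -0.005], 0],
    [[0.008, 0, -0.004], 0],
    [[0.008, 0, -0.003], 0],
    [[0, 0, 0], 0]
  ]
}}

```text
time_s: 21.0
position: [627.9, 59.4, 213.5]
tcp_rot: [0.498, 0.502, -0.498, 0.502]
ft_force: [-0.8, -0.1, -0.3]
finger_gap: 0.004
```

```bash
python3 - <<'E'
from cam import *
from snap import take
from plant import state
w=take('wrist','w17');s1=take('scene','s17');s=state();print(s['position'],s['time_s'],s['ft_force'],s['finger_gap'])
crop(s1,190,100,350,240,5,'s17c')
E
```

```text
[628.11198001  57.60699057 214.26681468] 21.1 [-1.10327695  0.10899855  0.38224503] -0.0014570543113919133
```

View pics/s17c.png

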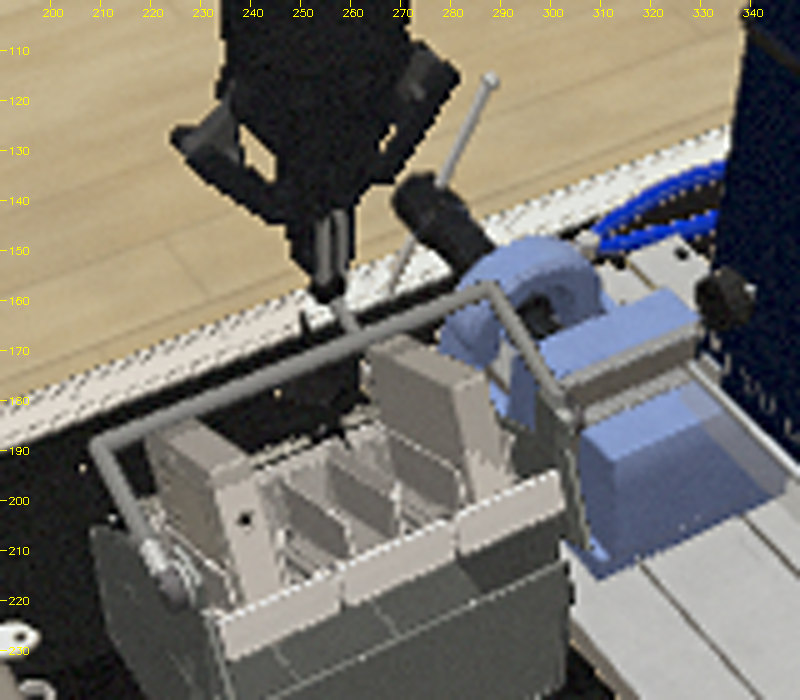

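View pics/w17.png

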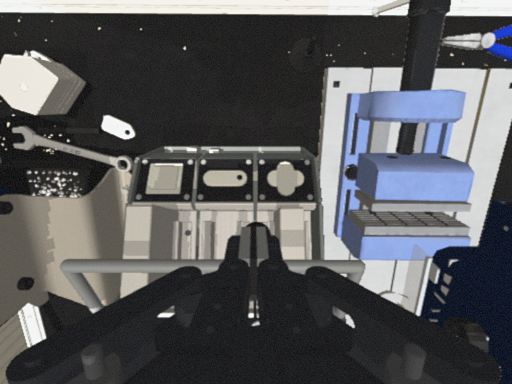

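Request:
{"op": "send_rows", "data": {
  "targets": [
    [[0.002, 0, -0.0005], 0],
    [[0.002, 0, 0], 0],
    [[0.002, 0, 0], 0],
    [[0, 0, 0], 0]
  ]
}}

```text
time_s: 21.5
position: [628.0, 58.3, 208.0]
tcp_rot: [0.498, 0.501, -0.499, 0.501]
ft_force: [0.3, 0.3, 0.1]
finger_gap: 0.0
```

Request:
{"op": "send_rows", "data": {
  "targets": [
    [[0.002, 0, 0], 0],
    [[0.002, 0, 0], 0],
    [[0, 0, 0], 0]
  ]
}}

```text
time_s: 21.8
position: [628.6, 58.3, 205.8]
tcp_rot: [0.499, 0.501, -0.498, 0.502]
ft_force: [-7.4, 1.2, 21.3]
finger_gap: 0.001
```

Request:
{"op": "send_rows", "data": {
  "targets": [
    [[0.001, 0, 0], 0],
    [[0, 0, 0], 0],
    [[-0.03, 0, 0], 0],
    [[-0.04, 0, -0.03], 0],
    [[-0.03, 0, -0.04], 0],
    [[0, 0, -0.04], 0],
    [[0, 0, -0.04], 0],
    [[0, 0, 0], 0],
    [[0, 0, 0], 0]
  ]
}}

```text
time_s: 22.7
position: [627.0, 209.1, 302.7]
tcp_rot: [0.498, 0.502, -0.498, 0.502]
ft_force: [0.5, -1.1, 0.5]
finger_gap: -0.002
```

```bash
python3 - <<'E'
from seat import *
from snap import take
from plant import state
w=take('wrist','w18');s1=take('scene','s18');t=take('top','t18');s=state();print(s['position'],s['time_s'],s['ft_force'],s['finger_gap'])
crop(s1,190,130,350,250,5,'s18c');crop(t,120,120,370,330,3,'t18c')
overlay('s18',(190,130,350,250),5,'o18')
p=np.array([628.5,-38,169.3])
for th in (14,16,18,20,22,25,27): 
    r=np.radians(th);print(th,[(proj(k,p+101*np.array([0,np.cos(r),np.sin(r)]))[0].round(1)) for k in (s1,w)])
E
```

```text
[627.45790617 206.95402732 303.2593285 ] 22.85 [-0.04852778 -0.12326744  0.00721041] 0.0004346303266735136
14 [array([254.8, 160.4]), array([254.6, 314.7])]
16 [array([255. , 159.5]), array([254.6, 317.6])]
18 [array([255.2, 158.6]), array([254.6, 320.6])]
20 [array([255.4, 157.8]), array([254.6, 323.8])]
22 [array([255.6, 157. ]), array([254.6, 327.1])]
25 [array([256. , 155.9]), array([254.6, 332.2])]
27 [array([256.3, 155.2]), array([254.6, 335.8])]
```

View pics/s18c.png

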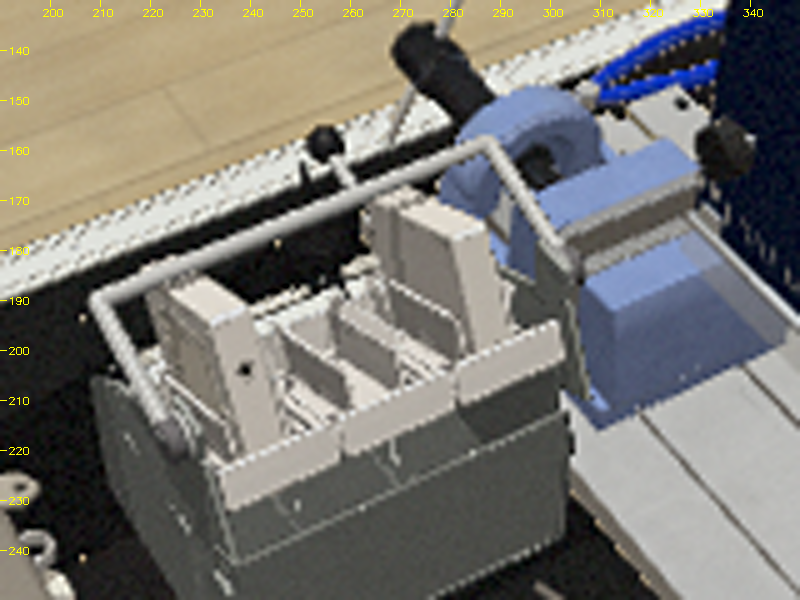

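View pics/w18.png

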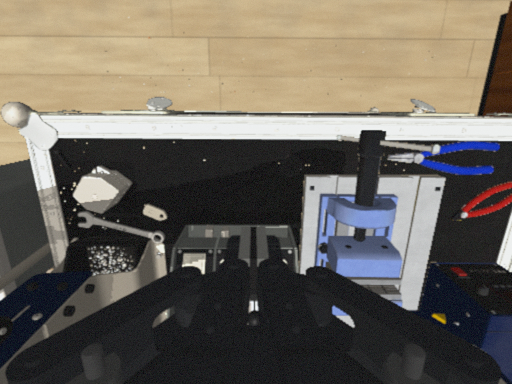

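View pics/t18c.png

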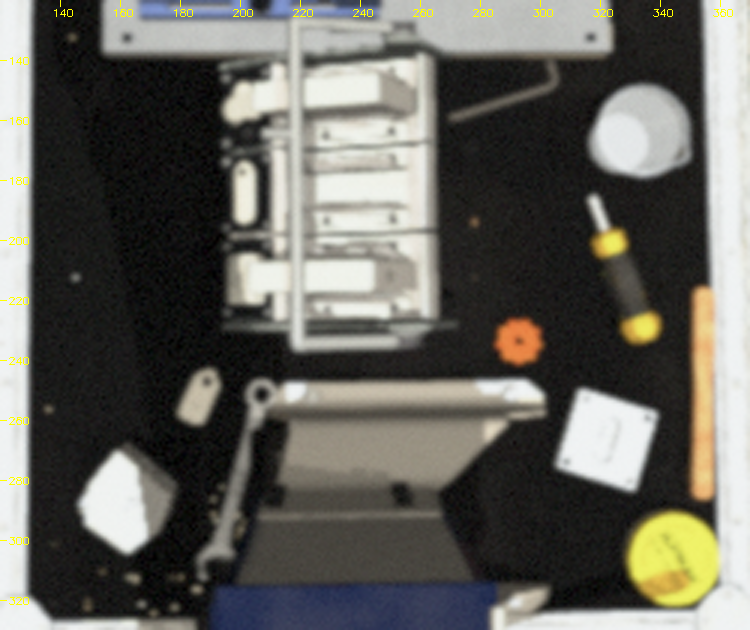

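```bash
python3 -c "
from plant import sign_off; print(sign_off())"
```

```text
the job is handed in; nothing more can be done
None
```

The square-plaque mould is in the square-label bay and the keeper is shut over the moulds. I handed the job in at about 23 s of the 58 s allowed.

- **Keeper open:** My grip slipped off the knob partway, so I finished by pushing the keeper's bar back with closed fingers until it stopped firmly. The fingertips pressed at 58 N, well under the 120 N wrist limit. I measured a swing of only about 1.55–1.57 rad against the stated 1.7. The keeper seems to have started slightly ajar: from that stop to where it finished shut measures about 1.70 rad.
- **Mould:** I lifted it level, set its lower back corner in the slot and let it pivot in the fingers until it lay flat on the sloping floor. It touched the back stop lightly on the way in, about 5 N, and I moved it 2.5 mm to clear. After release, its outline in the scene and wrist pictures matched a fully seated mould resting against the front lip.
- **Keeper shut:** I pushed the keeper over from behind, then pressed the knob down until it stopped firmly at 21 N. The knob ended lower than where it started, at the predicted shut angle of about 18°. I did not measure the 4 mm gap over the mould directly.
- **Everything else:** In the last top and scene pictures the clover mould and beaker look unmoved. The sprue is black on black and hard to see. I last saw it in place in a wrist picture just before the final press, and the arm did not go near it after that. The gripper was well clear with no force on it at hand-in.

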